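Spray a batch of thin masked panels and set them out to dry

TASK

Spray the batch of thin panels on the black mat: holding them only by their outer edges and never touching their faces, lay them all flat on the steel spray grate, each lying straight across it, swing the air lever over to on (away from you), and squeeze the spray gun's trigger fully for a good second, then let it go. Then move all the panels, again by the edges, to lie flat on the slatted drying board, none on top of another, and turn the air lever back to off; set every panel down without dropping it and leave the other things on the table where they are.

Things in the scene. Friction and masses are not known exactly. Their poses are not given: they have to be found in the camera images.
- panel0: thin flat aluminium panel, 100 (its x) x 50 (its y) x 7 mm: a bare lip 6 mm wide and 7 mm thick all round, and inside it a recessed papered face (1.5 mm below the lip, both sides; grey snake stencil on top). Origin at the centre of its underside, z up. Hold it across its 50 mm width by the outer edges only. May be absent.
- panel1: thin flat aluminium panel, 100 (its x) x 50 (its y) x 7 mm: a bare lip 6 mm wide and 7 mm thick all round, and inside it a recessed papered face (1.5 mm below the lip, both sides; grey snake stencil on top). Origin at the centre of its underside, z up. Hold it across its 50 mm width by the outer edges only. May be absent.
- panel2: thin flat aluminium panel, 100 (its x) x 50 (its y) x 7 mm: a bare lip 6 mm wide and 7 mm thick all round, and inside it a recessed papered face (1.5 mm below the lip, both sides; grey snake stencil on top). Origin at the centre of its underside, z up. Hold it across its 50 mm width by the outer edges only. May be absent.
- mat: thin black rubber mat on which the panels lie at the start, 320 (its x) x 160 (its y) x 4 mm, fixed flat on the table; origin at the centre of its underside, its top 4 mm above the origin. It may be on the left or the right.
- rack: drying board, plywood with dark cross slats, 320 (its x) x 160 (its y) x 4 mm, fixed flat on the table; origin at the centre of its underside, its top 4 mm above the origin. It is on the other side of the table from the black mat.
- grate: spray grate, steel with dark lines along its length, in the middle in front of the spray gun's nozzle, 320 (its x) x 160 (its y) x 4 mm, fixed flat on the table; origin at the centre of its underside, its top 4 mm above the origin. There is room for three panels side by side along its x, each lying across it (panel x along grate y).
- gun: spray gun clamped lying on its side on a fixed stand beside the grate; origin under it on the table. Barrel along its y (nozzle at +y, over the grate's side), centre 105 mm up; a straight handle sticks out from it horizontally to -x (x -10 to -130 mm, y -22 to +2 mm, z 92 to 118 mm). White cup 56 mm across stands on the barrel at x 12, y 78 mm, up to z 212 mm.
- handle_back (a point): point on the back (-y) face of the gun's handle, facing away from the trigger pad, 72 mm from the barrel's axis and 105 mm above the table
- trigger_pad (a point): point on the front (+y) face of the gun's trigger, 60 mm from its hinge and 28 mm from its free end; at rest it is 62 mm in the gun's y from handle_back. The trigger is a flat bar 8 mm thick, 22 mm high (z 94 to 116 mm), standing in front (+y) of the handle and parallel to it, hinged near the barrel (at x -12, y 36 mm of the gun) about the vertical.
- trigger (a joint): angle of the sprung trigger: 0 released, 0.4 rad fully squeezed towards the handle (pad and handle_back then about 39 mm apart); about 8 N at the pad; springs back by itself
- air_base: air valve: fixed block 70 x 50 x 25 mm with a lever on top; origin at the centre of its underside; the lever swings in its x-z plane about a pivot 22 mm up
- air_tip (a point): centre of the black ball (26 mm across) at the end of the air lever, 80 mm from the pivot
- air (a joint): air lever: 0 = off (leaning 0.5 rad to -x of the block, towards the robot), 1.0 rad = on (leaning 0.5 rad to +x, away from the robot); stays where it is left; moves with about 1 N at the ball
- bowl: white ceramic bowl, 80 mm across, 45 high; bystander, leave it alone; origin at the middle of its underside
- cast: white plaster snake head, 150 x 50 x 42 mm; bystander, leave it alone; origin at the middle of its underside
- tape: roll of masking tape lying flat, 80 mm across, 25 high; bystander, leave it alone; origin at the middle of its underside
- brushes: clear round jar full of brushes, 72 mm across, 200 high; bystander, leave it alone; origin at the middle of its underside
- tin: paint tin, 64 mm across, 85 high; bystander, leave it alone; origin at the middle of its underside
- case: shallow clear plastic case with a white lid, 84 x 84 x 40 mm; bystander, leave it alone; origin at the middle of its underside
- brush: flat brush lying on the table, about 140 mm long; bystander, leave it alone; origin at the middle of its underside

How it is judged:
By the outcome, as a careful person would: the job done as asked, in the order asked, and still so for the second after the job is handed in, with the robot touching nothing.
Of panel0, panel1, panel2 only 2 to 3 are there at a start; the rules pass over those that are not, and their reading is None.
At some moment in a run one of panel0, panel1, panel2 may be knocked a few centimetres aside while the robot is not near it.
It also fails if it takes over 210 s, if anything falls off the work surface, if the arm or the gripper's body presses on something with over 40 N, if the wrist force passes 120 N, or if a joint passes its speed limit or range.

ROBOT

A 6-joint arm with a two-finger parallel gripper is mounted at the origin on the work surface. World frame = base frame: x ahead of the robot, y to its left, z up, the work surface at z = 0. Lengths are in mm, angles in degrees, forces in N, time in s.
With the tool pointing down it reaches from about 350 to 850 mm from the base axis. Payload 8.1 kg.
Tool frame: the origin (TCP) lies midway between the tips of the shut fingers; the grasp point (between the pads) lies 19 mm behind it; z points along the fingers, y is the direction in which the jaws open and shut (so a half turn about z gives the same grasp; the last joint's range is limited). The gripper opens to 85 mm and grips with 20 to 120 N. Pads are 22 mm wide; open, the fingers measure 114 mm over their backs; the gripper's body (76 mm by 85 mm) begins 54 mm behind the grasp point. The pads swing forward as they close: fully open they stand 13 mm farther back than shut.
Start: joints at [63.06, 7.471, 85.268, -0, 87.261, -4.893], TCP at [225.204, 556.137, 231.292] pointing down, gripper open.
Joint ranges: [-169.43, 169.43], [-51.17, 129.36], [1.28, 143.12], [-76.62, 256.62], [0, 156.53], [-152.29, 152.29]. Speed limits (degrees/s): [136.94, 136.94, 159.86, 180, 180, 180].

INTERFACE

Orientations are given as [roll, pitch, yaw] about the fixed x, y, z axes, in that order (R = Rz(yaw) Ry(pitch) Rx(roll)).
In Python, from bench import r gives the robot as it stands.
- The arm moves only by the tool carry_out, never from a script. Its argument "increments" is a list of rows, each a list of 3 entries, a list of its own where there are three numbers: the shift along the tool's x, y, z in m, then the turn, a rotation vector about the tool's x, y, z in rad, then the closure, from 0 (fully open) to 1 (shut). A call has 1 to 12 rows; each row shifts and turns the pose as measured when the row begins, along the tool's axes as they then stand; what a row does not reach is not made up. A row lasts 1/10 s, in which the tool goes at most 50 mm and 8.59 degrees, less where a joint would pass 70% of its speed; a pose out of reach is approached as far as the arm can. A call with a gripper value outside its range is refused whole. The fingers move at their own pace and stop on an object; "newtons" is the grip in N (left out, the last holds). Time passes only in rows, so rows that do not move let the fingers close. It gives the time, the measured TCP pose, the force and the opening at its end, in the units of the state.
- r.sense(): the state, without advancing time (a new reading comes with each control period).
- r.snapshot(name): name is "scene" or "top"; returns a dict with "image" (480x640x3 uint8, blue, green, red), "vertical_fov" (degrees; the focal length in pixels is half the picture's height over the tangent of half this angle, whatever the lens; pixels are square), "cx", "cy" (the principal point, pixels), "rvec" (rotation vector, rad) and "tvec" (3), from world to camera coordinates, as OpenCV has them. Camera axes: x right, y down, z forward; pixel columns grow to the right and rows downward; lengths in mm; the calibration is good to about 2 mm. A picture is of the moment at which its call begins. There is no depth.
- r.hand_in(): hands the job in, once; it reports no verdict.
The state is a dict: "time": time; "joint_pos": joint angles; "qd": joint speeds; "joint_efforts": joint torques, N m; "tool_pos": TCP position; "tcp_rot": TCP orientation; "ft_force": force on the tool from outside, world axes, zero at the start; "wrist_torque": the same for the moment, N m; "finger_gap": finger opening in mm.
Only numpy, scipy, OpenCV 4.12 (cv2) and the standard library are available. Lean on these libraries where they do the work, as an engineer would, in place of code of your own. Each camera call takes 0.05 s, during which the arm holds its last target.

## Working session

There is one attempt and no reset: what is moved stays moved. The work goes in short steps, Python scripts to look and compute and a tool call to move; the robot and the scene stay as the last step left them, time stands still between calls to the robot, and variables do not carry over. Pictures are saved under pics/ and viewed, and the job is handed in when it is done.

Besides the shell and the picture viewer there is one more tool, called after "Call:" by a JSON object that holds its "name" and its "arguments". carry_out: Moves the arm, as the interface text tells. Its arguments: {"type":"object","properties":{"increments":{"type":"array"},"newtons":{"type":"number"}},"required":["increments"]}

```bash
ls; mkdir -p pics; python3 - <<'E'
from bench import r
import cv2
print(r.sense())
for n in("scene","top"):
    s=r.snapshot(n); cv2.imwrite(f"pics/{n}0.png",s["image"]); print({k:v for k,v in s.items() if k!="image"})
E
```

```text
pics
{'time': 0.0, 'joint_pos': array([ 6.30611042e+01,  7.51494625e+00,  8.53306587e+01,  7.46120720e-04,
        8.72596951e+01, -4.89524966e+00]), 'qd': array([-0.01431238, -0.0319453 ,  0.00617921,  0.03578475, -0.02234701,
       -0.03622685]), 'joint_efforts': array([-1.27840744e-03, -5.69392884e+01, -5.00556529e+01, -4.00438466e-04,
        1.47504627e-02, -6.53979578e-05]), 'tool_pos': array([224.93493804, 555.65077852, 230.23288048]), 'tcp_rot': array([-1.79895148e+02, -9.72818616e-03,  1.57956309e+02]), 'ft_force': array([-0.00956741, -0.41728353,  0.40669398]), 'wrist_torque': array([ 0.00691266, -0.01899707,  0.00838896]), 'finger_gap': 85.33970491719572}
{'vertical_fov': 53.744453230151734, 'cx': 313.784503085379, 'cy': 240.01609356535667, 'rvec': array([ 2.315225  ,  1.06266403, -0.36489459]), 'tvec': array([-358.83603079, -296.86808149, 1350.94120585])}
{'vertical_fov': 44.65193959194825, 'cx': 317.2259226276093, 'cy': 243.2105550828071, 'rvec': array([ 2.002434  , -2.22704661,  0.23499827]), 'tvec': array([  43.34035141,  608.26872793, 1176.22577144])}
```

View pics/scene0.png

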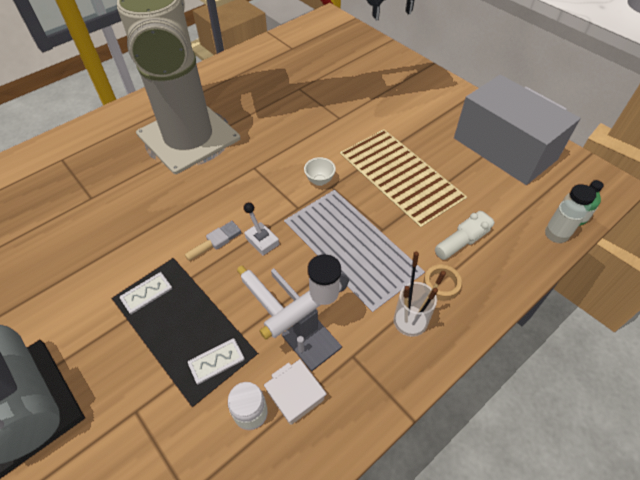

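View pics/top0.png

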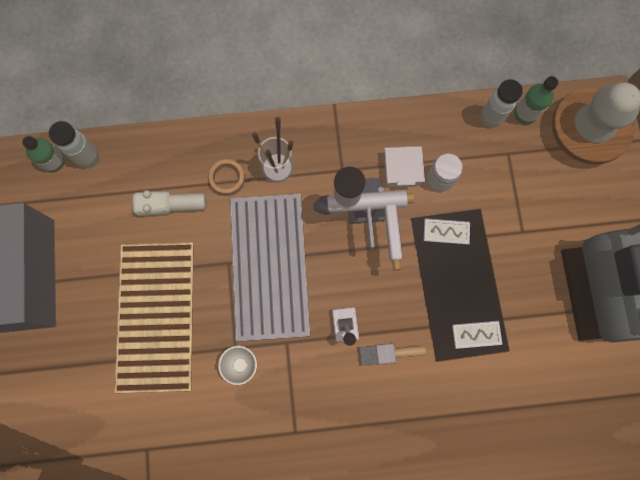

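The two views show two panels on the black mat (top view ~(447,231) and (477,335)), the grate in the middle at ~(270,267), and the drying board at ~(155,317). The gun is at ~(370,205) and the air lever at ~(346,330). Next I'll measure them.

```bash
cat > h.py <<'E'
from bench import r
import cv2, numpy as np
from scipy.spatial.transform import Rotation as R
class Cam:
    def __init__(s,name,save=None):
        d=r.snapshot(name); s.im=d["image"]; f=240/np.tan(np.radians(d["vertical_fov"])/2)
        s.K=np.array([[f,0,d["cx"]],[0,f,d["cy"]],[0,0,1]]); s.rv=np.array(d["rvec"]); s.t=np.array(d["tvec"]); s.R=cv2.Rodrigues(s.rv)[0]
        if save: cv2.imwrite("pics/"+save,s.im)
    def proj(s,p): return cv2.projectPoints(np.array(p,float).reshape(-1,3),s.rv,s.t,s.K,None)[0].reshape(-1,2)
    def ray(s,uv,z):
        uv=np.array(uv,float).reshape(-1,2)
        d=np.c_[uv,np.ones(len(uv))]@np.linalg.inv(s.K).T@s.R
        c=-s.R.T@s.t
        return c+d*((z-c[2])/d[:,2])[:,None]
    def P(s): return s.K@np.c_[s.R,s.t]
def tri(a,ua,b,ub):
    X=cv2.triangulatePoints(a.P(),b.P(),np.array(ua,float).reshape(2,1),np.array(ub,float).reshape(2,1)).ravel(); return X[:3]/X[3]
def rect(pts):
    # minAreaRect on world xy -> centre, long, short, yaw of long axis
    (c,(w,h),a)=cv2.minAreaRect(np.array(pts[:,:2],np.float32))
    if w<h: w,h,a=h,w,a+90
    return np.round([c[0],c[1],w,h,(a+90)%180-90],1)
E
python3 - <<'E'
from h import *
t=Cam("top"); s=Cam("scene")
print("cams",-t.R.T@t.t,-s.R.T@s.t)
print(t.proj([[0,0,0],[500,0,0],[500,200,0],[225,556,230]]),s.proj([[0,0,0],[500,0,0],[225,556,230]]))
for cam,nm in((t,"top"),(s,"scene")):
    hsv=cv2.cvtColor(cam.im,cv2.COLOR_BGR2HSV); 
    for k,pts in {"top":dict(mat=(460,285),p0=(427,231),p1=(457,340),grate=(249,270),g2=(270,210),rack=(155,290),rs=(155,282)),"scene":dict(mat=(180,330),p0=(127,297),p1=(200,372),grate=(330,230))}[nm].items(): print(nm,k,cam.im[pts[1],pts[0]],hsv[pts[1],pts[0]])
E
```

```text
cams [ 354.8057214     8.5321269  1276.48595751] [1031.12475907 -392.07780061  908.29115705]
[[338.76024046 545.43819485]
 [312.77929263 298.87609298]
 [221.54177903 308.57207718]
 [  0.73069724 480.35740561]] [[187.97798884 135.9353009 ]
 [299.23250944 243.09801486]
 [390.95650959  20.27183888]]
top mat [45 49 55] [12 46 55]
top p0 [183 191 200] [ 14  22 200]
top p1 [189 192 204] [  6  19 204]
top grate [92 89 96] [167  19  96]
top g2 [152 151 161] [177  16 161]
top rack [ 77 104 133] [ 14 107 133]
top rs [49 65 94] [ 11 122  94]
scene mat [46 49 49] [30 16 49]
scene p0 [203 215 217] [ 26  16 217]
scene p1 [202 214 217] [ 24  18 217]
scene grate [175 172 177] [162   7 177]
```

```bash
python3 - <<'E'
import cv2
a=cv2.imread("pics/top0.png"); 
cv2.imwrite("pics/topcropA.png",cv2.resize(a[150:380,300:520],None,fx=3,fy=2.6*1,interpolation=cv2.INTER_CUBIC)[:600])
a=cv2.imread("pics/scene0.png"); cv2.imwrite("pics/scropA.png",cv2.resize(a[190:390,180:440],None,fx=3,fy=3,interpolation=cv2.INTER_CUBIC))
E
```

```text
(no output)
```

View pics/topcropA.png

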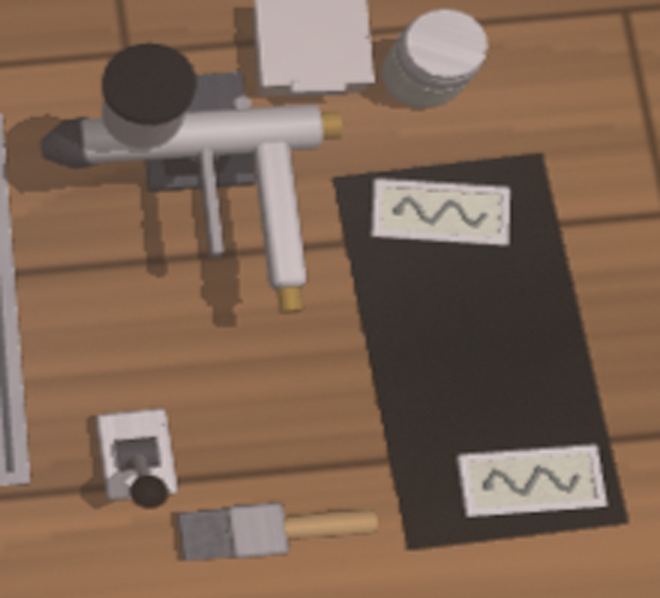

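View pics/scropA.png

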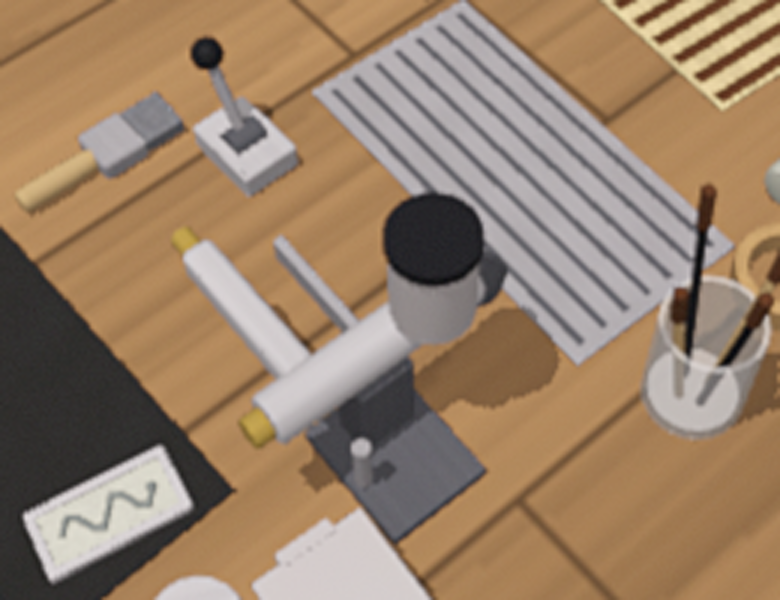

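```bash
cat > meas.py <<'E'
from h import *
def big(mask,roi,minA=200):
    m=np.zeros_like(mask); x0,y0,x1,y1=roi; m[y0:y1,x0:x1]=mask[y0:y1,x0:x1]
    cs,_=cv2.findContours(m,cv2.RETR_EXTERNAL,cv2.CHAIN_APPROX_NONE)
    return sorted([c for c in cs if cv2.contourArea(c)>minA],key=cv2.contourArea,reverse=True)
def cen(c): m=cv2.moments(c); return np.array([m["m10"]/m["m00"],m["m01"]/m["m00"]])
E
python3 - <<'E'
from meas import *
t=Cam("top"); s=Cam("scene")
for cam,nm in((t,"top"),(s,"scene")):
    hsv=cv2.cvtColor(cam.im,cv2.COLOR_BGR2HSV)
    H,S,V=cv2.split(hsv)
    roi={"top":(405,200,515,365),"scene":(100,255,262,405)}[nm]
    dark=((V<75)|((S<45)&(V>120))).astype(np.uint8)*255
    print(nm,"mat",rect(cam.ray(big(dark,roi)[0],4)))
    light=((S<60)&(V>130)).astype(np.uint8)*255
    for c in big(light,roi): print(nm,"panel",rect(cam.ray(c,11)), cv2.contourArea(c))
    roi={"top":(225,190,315,345),"scene":(280,185,430,310)}[nm]
    gr=((S<50)).astype(np.uint8)*255
    gr=cv2.morphologyEx(gr,cv2.MORPH_CLOSE,np.ones((5,5)))
    print(nm,"grate",rect(cam.ray(big(gr,roi)[0],4)))
    roi={"top":(110,235,200,400),"scene":(335,125,470,230)}[nm]
    # rack: light slats or dark slats vs wood
    rk=(((V<100)|((H>15)&(V>130)))).astype(np.uint8)*255
    cv2.imwrite(f"pics/rk_{nm}.png",rk)
    rk=cv2.morphologyEx(rk,cv2.MORPH_CLOSE,np.ones((5,5)))
    rk=cv2.morphologyEx(rk,cv2.MORPH_OPEN,np.ones((7,7)))
    print(nm,"rack",rect(cam.ray(big(rk,roi)[0],4)))
    # brass
    br=((H>12)&(H<28)&(S>140)).astype(np.uint8)*255
    roi={"top":(380,180,420,280),"scene":(230,260,280,340)}[nm]
    for c in big(br,roi,15): print(nm,"brass",cen(c),cv2.contourArea(c))
    bl=((V<50)).astype(np.uint8)*255
    roi={"top":(325,160,375,360),"scene":(240,195,345,285)}[nm]
    for c in big(bl,roi,15): print(nm,"black",cen(c),cv2.contourArea(c),cv2.boundingRect(c))
E
```

```text
top mat [ 501.3 -321.6  317.5  159.2    1.8]
top panel [ 385.7 -341.9  100.6   50.5   88.6] 1046.0
top panel [ 617.6 -311.8  100.5   51.    79.4] 947.5
top grate [584.1  89.3 319.5 160.8  -2.1]
top rack [500.3 345.  320.4 161.2  -4.5]
scene mat [ 503.6 -322.6  317.   158.2    1.7]
scene panel [ 619.1 -312.4  101.6   52.8   79.2] 1230.0
scene panel [ 387.3 -342.3  101.4   53.3   88.5] 924.5
scene panel [ 710.9 -306.3   63.8   42.    49.3] 620.0
scene panel [ 531.  -151.8   89.7   30.6   -2.2] 336.5
scene grate [585.7  90.  342.4 329.6 -40.8]
scene rack [512.5 360.5 387.9 378.3  48.7]
scene brass [265.01948052 332.44155844] 77.0
scene brass [240.73059361 269.29223744] 36.5
scene black [324.18647541 269.56580146] 732.0 (309, 255, 32, 30)
scene black [248.59016393 207.40983607] 61.0 (244, 203, 10, 10)
```

```bash
python3 - <<'E'
from meas import *
t=Cam("top"); s=Cam("scene")
P=dict(hcap=((396.7,265.4),(240.7,269.3)),bcap=((410.3,198),(265,332.4)),ball=((349.7,338.5),(248.6,207.4)),cup=((349.3,182.3),(324.2,269.6)),trtip=((372.3,246.2),(273,270.7)))
for k,(a,b) in P.items():
    X=tri(t,a,s,b); print(k,X.round(1),np.linalg.norm(t.proj(X)-a).round(2),np.linalg.norm(s.proj(X)-b).round(2))
H,S,V=cv2.split(cv2.cvtColor(t.im,cv2.COLOR_BGR2HSV))
for u,v in((350,338),(349,182),(397,265),(410,198)): print(H[v,u],S[v,u],V[v,u])
br=((H>12)&(H<28)&(S>125)&(V>120)).astype(np.uint8)*255
for c in big(br,(385,185,420,275),8): print("brass",cen(c),cv2.contourArea(c))
bl=((V<60)).astype(np.uint8)*255
for c in big(bl,(325,160,375,360),15): print("black",cen(c),cv2.contourArea(c),cv2.boundingRect(c))
E
```

```text
hcap [ 537.  -176.1  108.4] 0.32 0.48
bcap [ 676.4 -222.9  104.6] 0.32 0.55
ball [402.8 -64.1  93.7] 0.22 0.3
cup [692.4 -91.6 203.6] 0.12 0.19
trtip [ 582.  -130.8  109.5] 0.23 0.35
9 56 64
9 43 59
18 134 171
18 130 167
brass [396.77056277 264.65800866] 38.5
brass [410.32026144 196.84313725] 25.5
black [341.81918239 184.17767296] 212.0 (335, 167, 25, 30)
black [346.69166667 337.66666667] 20.0 (344, 333, 11, 12)
```

```bash
cat >> h.py <<'E'
def go(tgt,yaw,pos=None,cur_yaw=None):
    "print tool-axis shift (mm) and z-turn (rad) from the measured pose to tgt with tool pointing down"
    st=r.sense(); Rc=R.from_euler("xyz",st["tcp_rot"],degrees=True); Rt=R.from_euler("xyz",[180,0,yaw],degrees=True)
    turn=(Rc.inv()*Rt).as_rotvec(); d=np.array(tgt)-st["tool_pos"]
    print("pose",st["tool_pos"].round(1),st["tcp_rot"].round(1),"gap",st["finger_gap"].round(1),"F",st["ft_force"].round(1),"t",round(st["time"],2))
    print("shift(cur axes) mm",(Rc.inv().apply(d)).round(1),"shift(target axes)",Rt.inv().apply(d).round(1),"turn rad",turn.round(3), "n turn rows",round(np.linalg.norm(turn)/0.1499,1))
E
python3 - <<'E'
from meas import *
t=Cam("top"); s=Cam("scene")
for cam,nm,roi in((t,"top",(325,300,362,350)),(s,"scene",(240,222,285,258))):
    H,S,V=cv2.split(cv2.cvtColor(cam.im,cv2.COLOR_BGR2HSV))
    l=((S<60)).astype(np.uint8)*255
    for c in big(l,roi,60):
        p=cam.ray(c,25); print(nm,rect(p),cv2.contourArea(c),p[:,0].min(),p[:,0].max(),p[:,1].min(),p[:,1].max())
print(t.ray([(315,205),(397,265)],105))
go([618,-312,150],79.3)
E
```

```text
top [436.6 -62.4  69.6  50.7   0.8] 660.5 401.65269815830266 471.40335497694133 -87.84131353659805 -36.76705134349664
scene [440.7 -67.   91.6  58.2   2.9] 642.5 394.18825496940656 486.54083866330416 -96.60167935657859 -38.52499279485795
[[ 681.8977735   -24.32026871  105.        ]
 [ 538.55969409 -176.80428121  105.        ]]Traceback (most recent call last):
  File "<stdin>", line 9, in <module>
  File "h.py", line 27, in go
    print("pose",st["tool_pos"].round(1),st["tcp_rot"].round(1),"gap",st["finger_gap"].round(1),"F",st["ft_force"].round(1),"t",round(st["time"],2))
                                                                      ^^^^^^^^^^^^^^^^^^^^^^
AttributeError: 'float' object has no attribute 'round'
```

```bash
sed -i 's/st\["finger_gap"\].round(1)/round(float(st["finger_gap"]),1)/' h.py; python3 - <<'E'
from h import *
go([618,-312,150],79.3)
E
```

```text
pose [225.2 556.1 231.3] [-180.   -0.  158.] gap 85.3 F [ 0.6  0.1 -0.3] t 0.5
shift(cur axes) mm [-689.9 -657.2   81.3] shift(target axes) [-780.1  547.1   81.3] turn rad [-0.     0.     1.373] n turn rows 9.2
```

Call:
{"name": "carry_out", "arguments": {"increments": [[[0,0,-0.005],[0,0,0.14],0],[[0,0,-0.005],[0,0,0.14],0],[[0,0,-0.005],[0,0,0.14],0],[[0,0,-0.005],[0,0,0.14],0],[[0,0,-0.005],[0,0,0.14],0],[[0,0,-0.005],[0,0,0.14],0],[[0,0,0],[0,0,0.14],0],[[0,0,0],[0,0,0.14],0],[[0,0,0],[0,0,0.14],0],[[0,0,0],[0,0,0.14],0]], "newtons": 40}}

```text
time: 1.5
tool_pos: [225.2, 556.1, 262.8]
tcp_rot: [180.0, -0.0, 74.7]
ft_force: [0.7, -0.4, 0.3]
finger_gap: 85.6
```

```bash
python3 - <<'E'
from h import *
go([618,-312,250],79.3)
E
```

```text
pose [225.2 556.1 262.8] [180.   -0.   74.7] gap 85.6 F [ 0.7 -0.4  0.3] t 1.5
shift(cur axes) mm [-733.2  608.6   12.6] shift(target axes) [-780.1  547.2   12.8] turn rad [ 0.    -0.    -0.081] n turn rows 0.5
```

Call:
{"name": "carry_out", "arguments": {"increments": [[[0,0,0],[0,0,-0.08],0],[[-0.034,0.024,0],[0,0,0],0],[[-0.034,0.024,0],[0,0,0],0],[[-0.034,0.024,0],[0,0,0],0],[[-0.034,0.024,0],[0,0,0],0],[[-0.034,0.024,0],[0,0,0],0],[[-0.034,0.024,0],[0,0,0],0],[[-0.034,0.024,0],[0,0,0],0],[[-0.034,0.024,0],[0,0,0],0],[[-0.034,0.024,0],[0,0,0],0],[[-0.034,0.024,0],[0,0,0],0],[[-0.034,0.024,0],[0,0,0],0]]}}

```text
time: 2.7
tool_pos: [416.6, 127.7, 262.7]
tcp_rot: [179.8, -0.2, 79.5]
ft_force: [0.9, 1.0, 0.2]
finger_gap: 85.1
```

```bash
python3 - <<'E'
from h import *
go([618,-312,250],79.3)
E
```

```text
pose [416.6 127.7 262.7] [179.8  -0.2  79.5] gap 85.1 F [0.9 1.  0.2] t 2.7
shift(cur axes) mm [-395.4  278.4   12.5] shift(target axes) [-394.6  279.5   12.7] turn rad [ 0.004 -0.003  0.003] n turn rows 0.0
```

Call:
{"name": "carry_out", "arguments": {"increments": [[[-0.036,0.025,0],[0,0,0],0],[[-0.036,0.025,0],[0,0,0],0],[[-0.036,0.025,0],[0,0,0],0],[[-0.036,0.025,0],[0,0,0],0],[[-0.036,0.025,0],[0,0,0],0],[[-0.036,0.025,0],[0,0,0],0],[[-0.036,0.025,0],[0,0,0],0],[[-0.036,0.025,0],[0,0,0],0],[[-0.036,0.025,0],[0,0,0],0],[[-0.036,0.025,0],[0,0,0],0],[[-0.025,0.022,0.01],[0,0,0],0],[[0,0,0],[0,0,0],0]]}}

```text
time: 3.9
tool_pos: [619.0, -326.4, 252.6]
tcp_rot: [179.5, -0.2, 79.1]
ft_force: [-0.2, -0.9, -1.7]
finger_gap: 85.3
```

```bash
python3 - <<'E'
from meas import *
go([618.3,-312,60],79.3)
s=Cam("scene","s1.png");t=Cam("top","t1.png")
for cam,roi in((t,(405,200,515,365)),(s,(100,255,262,405))):
    H,S,V=cv2.split(cv2.cvtColor(cam.im,cv2.COLOR_BGR2HSV))
    for c in big(((S<60)&(V>130)).astype(np.uint8)*255,roi): print("panel",rect(cam.ray(c,11)), cv2.contourArea(c))
E
```

```text
pose [ 619.  -326.4  252.6] [179.5  -0.2  79.1] gap 85.3 F [-0.2 -0.9 -1.7] t 3.9
shift(cur axes) mm [ 13.2  -5.2 192.7] shift(target axes) [ 14.   -3.3 192.6] turn rad [ 0.009 -0.004 -0.003] n turn rows 0.1
panel [ 429.4 -324.8  222.8  207.5  -10.1] 6711.5
panel [ 603.5 -412.4  152.2  118.   -17.9] 1124.0
panel [ 620.3 -298.2   72.5   50.8   79.4] 586.5
panel [ 618.5 -363.9  152.8   15.6  -33. ] 368.5
panel [ 619.2 -312.7  102.    52.8   78.9] 1237.0
panel [ 387.  -357.2   71.8   53.4   88.5] 642.5
panel [ 710.9 -306.3   63.8   42.    49.3] 620.0
panel [ 531.  -151.2   89.4   30.4   -1.8] 300.0
```

View pics/s1.png

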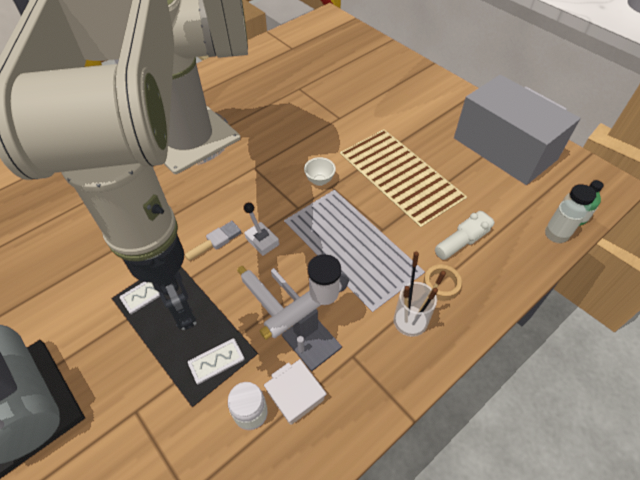

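The scene view shows panel A unmoved at (216,362), panel B at (140,296) partly hidden by the arm, and the gripper over the mat at (180,305). Going down.

Call:
{"name": "carry_out", "arguments": {"increments": [[[0.0135,-0.004,0.03],[0.009,-0.004,0],0],[[0,0,0.04],[0,0,0],0],[[0,0,0.04],[0,0,0],0],[[0,0,0.035],[0,0,0],0],[[0,0,0.025],[0,0,0],0],[[0,0,0.012],[0,0,0],0],[[0,0,0],[0,0,0],0],[[0,0,0],[0,0,0],0]]}}

```text
time: 4.8
tool_pos: [624.0, -302.6, 82.8]
tcp_rot: [178.8, 0.3, 79.7]
ft_force: [0.3, 0.1, -0.1]
finger_gap: 85.4
```

```bash
python3 - <<'E'
from meas import *
go([618.4,-312.2,3],79.2)
E
```

```text
pose [ 624.  -302.6   82.8] [178.8   0.3  79.7] gap 85.4 F [ 0.3  0.1 -0.1] t 4.8
shift(cur axes) mm [-10.1  -5.5  79.8] shift(target axes) [-10.5  -3.7  79.8] turn rad [0.021 0.005 0.008] n turn rows 0.2
```

Call:
{"name": "carry_out", "arguments": {"increments": [[[-0.0103,-0.0045,0.01],[0.02,0.005,0.008],0],[[0,0,0.02],[0,0,0],0],[[0,0,0.015],[0,0,0],0],[[0,0,0.01],[0,0,0],0],[[0,0,0],[0,0,0],0],[[0,0,0],[0,0,0],0]]}}

```text
time: 5.4
tool_pos: [621.5, -317.2, 33.7]
tcp_rot: [179.5, 0.2, 79.1]
ft_force: [0.8, 0.2, 0.7]
finger_gap: 85.9
```

```bash
python3 - <<'E'
from meas import *
go([618.4,-312.2,3],79.2)
E
```

```text
pose [ 621.5 -317.2   33.7] [179.5   0.2  79.1] gap 85.9 F [0.8 0.2 0.7] t 5.4
shift(cur axes) mm [ 4.5 -4.3 30.6] shift(target axes) [ 4.3 -4.  30.7] turn rad [ 0.009  0.004 -0.001] n turn rows 0.1
```

Call:
{"name": "carry_out", "arguments": {"increments": [[[0.0045,-0.004,0],[0.009,0.004,0],0],[[0,0,0],[0,0,0],0],[[0,0,0],[0,0,0],0],[[0,0,0],[0,0,0],0]]}}

```text
time: 5.8
tool_pos: [619.3, -312.1, 36.0]
tcp_rot: [179.9, 0.0, 79.1]
ft_force: [-0.4, 0.2, 0.2]
finger_gap: 85.0
```

```bash
python3 - <<'E'
from meas import *
for i in range(3):
  go([618.4,-312.2,3],79.2); r.snapshot("top")
E
```

```text
pose [ 619.3 -312.1   36. ] [179.9   0.   79.1] gap 85.0 F [-0.4  0.2  0.2] t 5.8
shift(cur axes) mm [-0.3 -0.9 33. ] shift(target axes) [-0.3 -0.9 33. ] turn rad [ 0.002  0.    -0.001] n turn rows 0.0
pose [ 619.4 -312.1   36.1] [179.9   0.   79.1] gap 85.3 F [-0.2 -0.6  0.4] t 5.85
shift(cur axes) mm [-0.3 -1.1 33.1] shift(target axes) [-0.3 -1.  33.1] turn rad [ 0.002  0.    -0.001] n turn rows 0.0
pose [ 619.3 -312.2   36. ] [179.9   0.   79.1] gap 85.3 F [-0.1  0.7 -0.1] t 5.9
shift(cur axes) mm [-0.2 -1.  33. ] shift(target axes) [-0.2 -0.9 33. ] turn rad [ 0.002  0.001 -0.001] n turn rows 0.0
```

Call:
{"name": "carry_out", "arguments": {"increments": [[[0,-0.001,0.01],[0.002,0,0],0],[[0,0,0.008],[0,0,0],0],[[0,0,0.005],[0,0,0],0],[[0,0,0.003],[0,0,0],0],[[0,0,0],[0,0,0],0],[[0,0,0],[0,0,0],0]]}}

```text
time: 6.55
tool_pos: [617.2, -311.5, 5.8]
tcp_rot: [-179.9, -0.0, 79.1]
ft_force: [0.6, 0.2, -0.7]
finger_gap: 85.5
```

```bash
python3 - <<'E'
from meas import *
go([618.4,-312.2,3],79.2)
E
```

```text
pose [ 617.2 -311.5    5.8] [-179.9   -0.    79.1] gap 85.5 F [ 0.6  0.2 -0.7] t 6.55
shift(cur axes) mm [-0.5  1.3  2.8] shift(target axes) [-0.5  1.3  2.8] turn rad [-0.002 -0.    -0.001] n turn rows 0.0
```

Call:
{"name": "carry_out", "arguments": {"increments": [[[-0.0005,0.001,0.003],[-0.002,0,0],0],[[0,0,0],[0,0,0],0.1],[[0,0,0],[0,0,0],0.2],[[0,0,0],[0,0,0],0.3],[[0,0,0],[0,0,0],0.35],[[0,0,0],[0,0,0],0.4],[[0,0,0],[0,0,0],0.5],[[0,0,0],[0,0,0],0.5],[[0,0,0],[0,0,0],0.5],[[0,0,0],[0,0,0],0.5],[[0,0,0],[0,0,0],0.5]]}}

```text
time: 7.65
tool_pos: [619.1, -312.8, 4.3]
tcp_rot: [179.9, 0.0, 79.1]
ft_force: [-0.0, -0.1, 1.0]
finger_gap: 48.3
```

```bash
python3 - <<'E'
from meas import *
go([618.4,-312.2,3],79.2)
E
```

```text
pose [ 619.1 -312.8    4.3] [179.9   0.   79.1] gap 48.3 F [-0.  -0.1  1. ] t 7.65
shift(cur axes) mm [ 0.5 -0.8  1.2] shift(target axes) [ 0.5 -0.8  1.3] turn rad [ 0.002  0.    -0.001] n turn rows 0.0
```

Call:
{"name": "carry_out", "arguments": {"increments": [[[0,0,0],[0,0,0],0.6],[[0,0,0],[0,0,0],0.6]]}}

```text
time: 7.85
tool_pos: [619.2, -312.8, 4.3]
tcp_rot: [179.9, 0.0, 79.1]
ft_force: [0.1, 0.1, 1.0]
finger_gap: 48.2
```

```bash
python3 - <<'E'
from meas import *
import cv2
go([618.4,-312.2,3],79.2)
s=Cam("scene"); cv2.imwrite("pics/s2.png",cv2.resize(s.im[250:410,90:290],None,fx=3.5,fy=3.5,interpolation=cv2.INTER_CUBIC))
go([618.4,-312.2,3],79.2)
E
```

```text
pose [ 619.2 -312.8    4.3] [179.9   0.   79.1] gap 48.2 F [0.1 0.1 1. ] t 7.85
shift(cur axes) mm [ 0.5 -0.9  1.3] shift(target axes) [ 0.5 -0.9  1.3] turn rad [ 0.002  0.001 -0.001] n turn rows 0.0
pose [ 619.2 -312.8    4.3] [179.9   0.   79.1] gap 48.2 F [1.  0.5 0.2] t 7.9
shift(cur axes) mm [ 0.5 -0.9  1.3] shift(target axes) [ 0.5 -0.9  1.3] turn rad [ 0.002  0.    -0.001] n turn rows 0.0
```

View pics/s2.png

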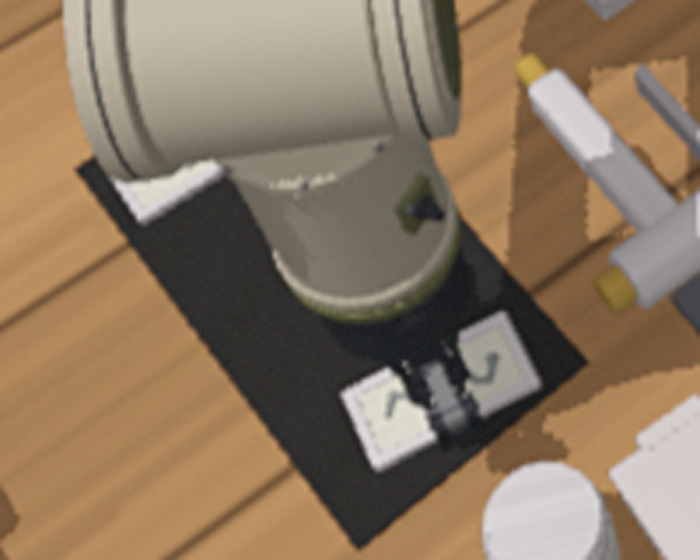

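The picture shows the fingers straddling panel A's width at (440,400) in the crop, and the gap is steady. Lift and check.

Call:
{"name": "carry_out", "arguments": {"increments": [[[0,0,-0.003],[0,0,0],0.6],[[0,0,-0.006],[0,0,0],0.6],[[0,0,-0.01],[0,0,0],0.6],[[0,0,-0.02],[0,0,0],0.6],[[0,0,-0.03],[0,0,0],0.6],[[0,0,-0.03],[0,0,0],0.6],[[0,0,-0.03],[0,0,0],0.6],[[0,0,-0.03],[0,0,0],0.6],[[0,0,-0.03],[0,0,0],0.6],[[0,0,-0.03],[0,0,0],0.6],[[0,0,-0.02],[0,0,0],0.6],[[0,0,-0.01],[0,0,0],0.6]]}}

```text
time: 9.1
tool_pos: [617.0, -311.6, 269.1]
tcp_rot: [179.9, 0.0, 79.1]
ft_force: [0.1, -0.3, -0.9]
finger_gap: 48.3
```

```bash
python3 - <<'E'
from meas import *
import cv2
# grate slots
g=np.array([584.9,89.6]); a=np.radians(-2.1); ux=np.array([np.cos(a),np.sin(a)])
print("slots",g+65*ux,g-65*ux)
go([650,87,270],87.9)
s=Cam("scene"); cv2.imwrite("pics/s3.png",s.im)
E
```

```text
slots [649.8563456   87.21815893] [519.9436544   91.98184107]
pose [ 617.  -311.6  269.1] [179.9   0.   79.1] gap 48.3 F [ 0.1 -0.3 -0.9] t 9.1
shift(cur axes) mm [397.6 -42.8  -1.1] shift(target axes) [399.5  18.3  -0.9] turn rad [ 0.002  0.001 -0.153] n turn rows 1.0
```

View pics/s3.png

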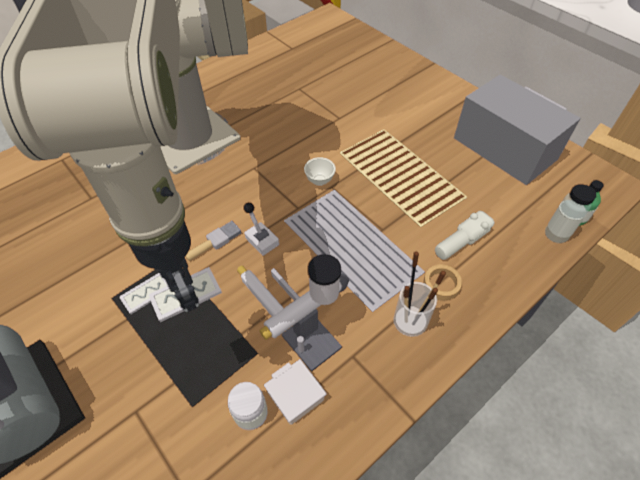

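The picture shows panel A held level at (187,290). Carrying it to the far grate slot (650, 87).

Call:
{"name": "carry_out", "arguments": {"increments": [[[0,0,0],[0,0,-0.1],0.6],[[0,0,0],[0,0,-0.045],0.6],[[0.015,0,0],[0,0,0],0.6],[[0.03,0,0],[0,0,0],0.6],[[0.04,0.002,0],[0,0,0],0.6],[[0.04,0.002,0],[0,0,0],0.6],[[0.04,0.002,0],[0,0,0],0.6],[[0.04,0.002,0],[0,0,0],0.6],[[0.04,0.002,0],[0,0,0],0.6],[[0.04,0.002,0],[0,0,0],0.6],[[0.03,0.002,0],[0,0,0],0.6],[[0.02,0.002,0],[0,0,0],0.6]]}}

```text
time: 10.35
tool_pos: [642.5, 41.7, 259.2]
tcp_rot: [-179.3, -0.2, 86.7]
ft_force: [-0.4, 0.3, 0.0]
finger_gap: 48.1
```

```bash
python3 - <<'E'
from meas import *
go([650,87,270],87.9)
E
```

```text
pose [642.5  41.7 259.2] [-179.3   -0.2   86.7] gap 48.1 F [-0.4  0.3  0. ] t 10.35
shift(cur axes) mm [ 45.7   4.7 -10.7] shift(target axes) [ 45.6   5.8 -10.8] turn rad [-0.011 -0.003 -0.021] n turn rows 0.2
```

Call:
{"name": "carry_out", "arguments": {"increments": [[[0.02,0.003,0],[-0.011,-0.003,-0.02],0.6],[[0.015,0.001,0],[0,0,0],0.6],[[0.004,0,0.01],[0,0,0],0.6],[[0,0,0.03],[0,0,0],0.6],[[0,0,0.035],[0,0,0],0.6],[[0,0,0.035],[0,0,0],0.6],[[0,0,0.035],[0,0,0],0.6],[[0,0,0.02],[0,0,0],0.6],[[0,0,0.01],[0,0,0],0.6],[[0,0,0],[0,0,0],0.6],[[0,0,0],[0,0,0],0.6]]}}

```text
time: 11.45
tool_pos: [640.4, 85.9, 69.1]
tcp_rot: [-179.4, 0.0, 87.3]
ft_force: [-0.2, 0.2, -0.2]
finger_gap: 48.1
```

```bash
python3 - <<'E'
from meas import *
go([650,87,4.3],87.9)
E
```

```text
pose [640.4  85.9  69.1] [-179.4    0.    87.3] gap 48.1 F [-0.2  0.2 -0.2] t 11.45
shift(cur axes) mm [ 1.6 10.3 64.7] shift(target axes) [ 1.5  9.6 64.8] turn rad [-0.011  0.    -0.01 ] n turn rows 0.1
```

Call:
{"name": "carry_out", "arguments": {"increments": [[[0.0015,0.0095,0.005],[-0.011,0,-0.01],0.6],[[0,0,0],[0,0,0],0.6],[[0,0,0],[0,0,0],0.6],[[0,0,0],[0,0,0],0.6]]}}

```text
time: 11.85
tool_pos: [654.2, 87.0, 68.6]
tcp_rot: [179.5, -0.0, 87.9]
ft_force: [-0.1, 0.2, -0.2]
finger_gap: 48.5
```

```bash
python3 - <<'E'
from meas import *
go([650,87,4.3],87.9)
E
```

```text
pose [654.2  87.   68.6] [179.5  -0.   87.9] gap 48.5 F [-0.1  0.2 -0.2] t 11.85
shift(cur axes) mm [-0.1 -4.8 64.3] shift(target axes) [-0.1 -4.2 64.3] turn rad [ 0.008 -0.     0.001] n turn rows 0.1
```

Call:
{"name": "carry_out", "arguments": {"increments": [[[0,-0.0025,0],[0.005,0,0],0.6],[[0,0,0.012],[0,0,0],0.6],[[0,0,0.015],[0,0,0],0.6],[[0,0,0.01],[0,0,0],0.6],[[0,0,0.004],[0,0,0],0.6],[[0,0,0],[0,0,0],0.6],[[0,0,0],[0,0,0],0.6]]}}

```text
time: 12.55
tool_pos: [650.8, 87.2, 23.1]
tcp_rot: [179.9, -0.0, 87.9]
ft_force: [-0.6, -0.7, 0.0]
finger_gap: 48.7
```

```bash
python3 - <<'E'
from meas import *
go([650,87,4.3],87.9)
E
```

```text
pose [650.8  87.2  23.1] [179.9  -0.   87.9] gap 48.7 F [-0.6 -0.7  0. ] t 12.55
shift(cur axes) mm [-0.2 -0.8 18.8] shift(target axes) [-0.2 -0.7 18.8] turn rad [ 0.001 -0.     0.001] n turn rows 0.0
```

Call:
{"name": "carry_out", "arguments": {"increments": [[[0,0,0.005],[0,0,0],0.6],[[0,0,0.005],[0,0,0],0.6],[[0,0,0.003],[0,0,0],0.6],[[0,0,0],[0,0,0],0.6],[[0,0,0],[0,0,0],0.6]]}}

```text
time: 13.05
tool_pos: [651.7, 87.2, 10.1]
tcp_rot: [179.8, -0.0, 87.9]
ft_force: [0.9, -0.7, -1.1]
finger_gap: 48.2
```

Call:
{"name": "carry_out", "arguments": {"increments": [[[0,0,0.003],[0,0,0],0.6],[[0,0,0],[0,0,0],0.6],[[0,0,0.0015],[0,0,0],0.6],[[0,0,0],[0,0,0],0.6],[[0,0,0],[0,0,0],0.6]]}}

```text
time: 13.55
tool_pos: [652.2, 87.3, 5.8]
tcp_rot: [179.8, -0.0, 87.9]
ft_force: [-0.0, -0.8, -1.6]
finger_gap: 48.2
```

Call:
{"name": "carry_out", "arguments": {"increments": [[[0,0,0.0013],[0.002,0,0],0.6],[[0,0,0],[0,0,0],0.6],[[0,0,0],[0,0,0],0.6]]}}

```text
time: 13.85
tool_pos: [652.3, 87.2, 4.6]
tcp_rot: [179.9, -0.0, 87.9]
ft_force: [0.3, -0.7, -0.5]
finger_gap: 48.4
```

Call:
{"name": "carry_out", "arguments": {"increments": [[[0,0,0.0006],[0,0,0],0.6],[[0,0,0],[0,0,0],0.6],[[0,0,0.0003],[0,0,0],0.6],[[0,0,0],[0,0,0],0.6]]}}

```text
time: 14.25
tool_pos: [652.6, 87.3, 4.3]
tcp_rot: [179.8, -0.0, 87.9]
ft_force: [-0.0, 0.0, -0.6]
finger_gap: 48.1
```

Call:
{"name": "carry_out", "arguments": {"increments": [[[0,0,0.0003],[0,0,0],0.6],[[0,0,0],[0,0,0],0.42],[[0,0,0],[0,0,0],0.4],[[0,0,0],[0,0,0],0.38],[[0,0,0],[0,0,0],0.34],[[0,0,0],[0,0,0],0.28],[[0,0,0],[0,0,0],0.2],[[0,0,0],[0,0,0],0.1],[[0,0,0],[0,0,0],0.1],[[0,0,-0.01],[0,0,0],0.1],[[0,0,-0.03],[0,0,0],0.1],[[0,0,-0.04],[0,0,0],0]]}}

```text
time: 15.45
tool_pos: [646.9, 86.9, 78.8]
tcp_rot: [-179.4, 0.0, 87.9]
ft_force: [0.8, -0.3, 0.9]
finger_gap: 85.6
```

Call:
{"name": "carry_out", "arguments": {"increments": [[[0,0,-0.04],[0,0,0],0],[[0,0,-0.04],[0,0,0],0],[[0,0,-0.04],[0,0,0],0],[[0,0,-0.03],[0,0,0],0],[[0,0,0],[0,0,0],0]]}}

```text
time: 15.95
tool_pos: [650.4, 87.1, 246.8]
tcp_rot: [179.9, -0.0, 87.9]
ft_force: [0.1, -0.2, -0.3]
finger_gap: 85.4
```

```bash
python3 - <<'E'
from meas import *
s=Cam("scene","s4.png")
go([386.8,-342,270],88.5)
for cam,roi in((s,(100,255,262,405)),):
    H,S,V=cv2.split(cv2.cvtColor(cam.im,cv2.COLOR_BGR2HSV))
    for c in big(((S<60)&(V>130)).astype(np.uint8)*255,roi): print("panel",rect(cam.ray(c,11)), cv2.contourArea(c))
E
```

```text
pose [649.8  87.1 244.6] [180.   -0.   87.9] gap 85.6 F [ 0.2  0.2 -0.3] t 16.0
shift(cur axes) mm [-438.2 -247.4  -25.5] shift(target axes) [-435.8 -251.7  -25.4] turn rad [ 0.   -0.   -0.01] n turn rows 0.1
panel [ 387.4 -342.3  101.7   53.4   88.5] 928.5
panel [ 710.9 -306.3   63.8   42.    49.3] 620.0
panel [ 531.  -151.8   89.9   31.    -2.8] 339.0
```

View pics/s4.png

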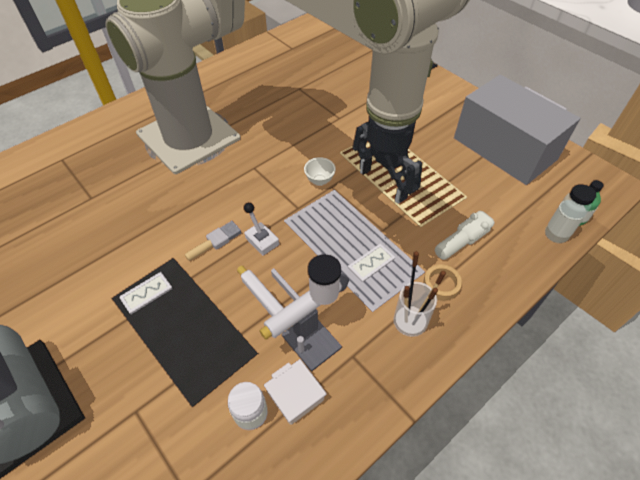

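Panel A lies on the grate at (370,262), and panel B is unmoved at (146,292). Going for B.

Call:
{"name": "carry_out", "arguments": {"increments": [[[-0.02,-0.012,0],[0,0,-0.008],0],[[-0.037,-0.021,0],[0,0,0],0],[[-0.037,-0.021,0],[0,0,0],0],[[-0.037,-0.021,0],[0,0,0],0],[[-0.037,-0.021,0],[0,0,0],0],[[-0.037,-0.021,0],[0,0,0],0],[[-0.037,-0.021,0],[0,0,0],0],[[-0.037,-0.021,0],[0,0,0],0],[[-0.037,-0.021,0],[0,0,0],0],[[-0.037,-0.021,0],[0,0,0],0],[[-0.03,-0.018,0],[0,0,0],0],[[-0.015,-0.009,0],[0,0,0],0]]}}

```text
time: 17.2
tool_pos: [395.1, -312.4, 230.6]
tcp_rot: [-179.0, -0.5, 88.8]
ft_force: [0.0, 1.1, -0.5]
finger_gap: 85.2
```

Call:
{"name": "carry_out", "arguments": {"increments": [[[0,0,0],[0,0,0],0],[[0,0,0],[0,0,0],0]]}}

```text
time: 17.4
tool_pos: [392.6, -313.4, 228.3]
tcp_rot: [-178.8, -0.6, 88.5]
ft_force: [-0.4, 0.9, 0.4]
finger_gap: 85.2
```

```bash
python3 - <<'E'
from meas import *
t=Cam("top","t5.png")
go([386.8,-342.1,60],88.5)
for cam,roi in((t,(225,190,315,345)),):
    H,S,V=cv2.split(cv2.cvtColor(cam.im,cv2.COLOR_BGR2HSV))
    for c in big(((S<60)&(V>175)).astype(np.uint8)*255,roi): print("panel",rect(cam.ray(c,11)), cv2.contourArea(c))
E
```

```text
pose [ 392.7 -313.1  228.2] [-178.8   -0.6   88.6] gap 85.4 F [-0.1  0.5  0.1] t 17.45
shift(cur axes) mm [-30.9  -1.6 168. ] shift(target axes) [-29.1  -5.2 168.2] turn rad [-0.021 -0.011  0.001] n turn rows 0.2
panel [652.7  87.8 101.5  50.8  87.9] 932.5
```

View pics/t5.png

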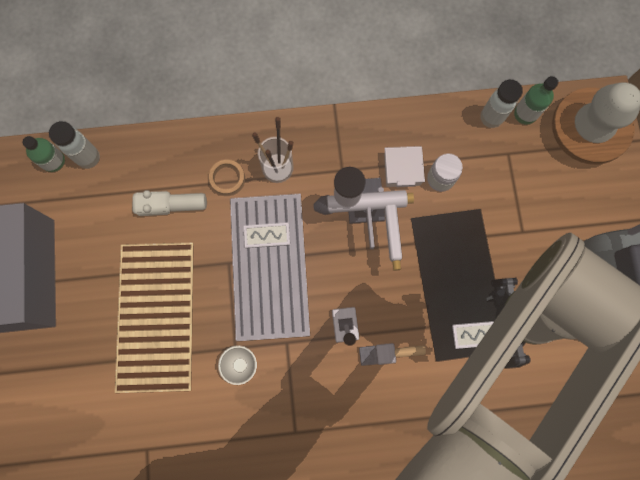

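Panel A is at (652.7, 87.8), yaw 87.9, straight on the grate at image (267,236). Now down on B.

Call:
{"name": "carry_out", "arguments": {"increments": [[[-0.02,-0.003,0.01],[-0.014,-0.008,0],0],[[-0.006,0,0.035],[0,0,0],0],[[0,0,0.04],[0,0,0],0],[[0,0,0.03],[0,0,0],0],[[0,0,0.015],[0,0,0],0],[[0,0,0],[0,0,0],0],[[0,0,0],[0,0,0],0]]}}

```text
time: 18.15
tool_pos: [393.8, -332.0, 93.8]
tcp_rot: [-179.7, -0.2, 89.2]
ft_force: [0.4, 0.7, 0.1]
finger_gap: 85.6
```

```bash
python3 - <<'E'
from meas import *
go([386.8,-342.1,4],88.5)
E
```

```text
pose [ 393.8 -332.    93.8] [-179.7   -0.2   89.2] gap 85.6 F [0.4 0.7 0.1] t 18.15
shift(cur axes) mm [-10.5  -6.4  89.8] shift(target axes) [-10.3  -6.7  89.8] turn rad [-0.005 -0.003  0.013] n turn rows 0.1
```

Call:
{"name": "carry_out", "arguments": {"increments": [[[-0.008,-0.005,0.01],[-0.003,-0.002,0.008],0],[[0,0,0.02],[0,0,0],0],[[0,0,0.015],[0,0,0],0],[[0,0,0.008],[0,0,0],0],[[0,0,0],[0,0,0],0],[[0,0,0],[0,0,0],0]]}}

```text
time: 18.75
tool_pos: [392.1, -344.6, 44.7]
tcp_rot: [179.6, 0.4, 88.8]
ft_force: [0.1, -0.4, 0.3]
finger_gap: 85.3
```

```bash
python3 - <<'E'
from meas import *
go([386.8,-342.1,4],88.5)
E
```

```text
pose [ 392.1 -344.6   44.7] [179.6   0.4  88.8] gap 85.3 F [ 0.1 -0.4  0.3] t 18.75
shift(cur axes) mm [ 2.7 -5.6 40.6] shift(target axes) [ 2.4 -5.4 40.7] turn rad [0.007 0.008 0.006] n turn rows 0.1
```

Call:
{"name": "carry_out", "arguments": {"increments": [[[0.002,-0.0045,0.005],[0.005,0.005,0.005],0],[[0,0,0],[0,0,0],0],[[0,0,0],[0,0,0],0],[[0,0,0],[0,0,0],0]]}}

```text
time: 19.15
tool_pos: [388.4, -343.8, 41.7]
tcp_rot: [179.8, 0.3, 88.5]
ft_force: [0.4, 1.2, 0.2]
finger_gap: 85.1
```

```bash
python3 - <<'E'
from meas import *
go([386.8,-342.1,4],88.5)
E
```

```text
pose [ 388.4 -343.8   41.7] [179.8   0.3  88.5] gap 85.1 F [0.4 1.2 0.2] t 19.15
shift(cur axes) mm [ 1.8 -1.7 37.7] shift(target axes) [ 1.7 -1.6 37.7] turn rad [ 0.004  0.005 -0.   ] n turn rows 0.0
```

Call:
{"name": "carry_out", "arguments": {"increments": [[[0.0015,-0.0015,0.005],[0.003,0.004,0],0],[[0,0,0.01],[0,0,0],0],[[0,0,0.008],[0,0,0],0],[[0,0,0.005],[0,0,0],0],[[0,0,0.002],[0,0,0],0],[[0,0,0],[0,0,0],0],[[0,0,0],[0,0,0],0]]}}

```text
time: 19.85
tool_pos: [386.5, -341.6, 8.3]
tcp_rot: [-180.0, -0.0, 88.5]
ft_force: [0.1, 0.5, 0.5]
finger_gap: 85.7
```

```bash
python3 - <<'E'
from meas import *
go([386.8,-342.1,4],88.5)
E
```

```text
pose [ 386.5 -341.6    8.3] [-180.    -0.    88.5] gap 85.7 F [0.1 0.5 0.5] t 19.85
shift(cur axes) mm [-0.4  0.3  4.3] shift(target axes) [-0.4  0.3  4.3] turn rad [-0. -0.  0.] n turn rows 0.0
```

Call:
{"name": "carry_out", "arguments": {"increments": [[[0,0,0.005],[0,0,0],0],[[0,0,0],[0,0,0],0.1],[[0,0,0],[0,0,0],0.2],[[0,0,0],[0,0,0],0.3],[[0,0,0],[0,0,0],0.35],[[0,0,0],[0,0,0],0.4],[[0,0,0],[0,0,0],0.5],[[0,0,0],[0,0,0],0.6],[[0,0,0],[0,0,0],0.6],[[0,0,0],[0,0,0],0.6],[[0,0,0],[0,0,0],0.6]]}}

```text
time: 20.95
tool_pos: [387.4, -342.5, 4.3]
tcp_rot: [179.9, 0.1, 88.5]
ft_force: [-0.0, 1.2, -0.2]
finger_gap: 48.2
```

Call:
{"name": "carry_out", "arguments": {"increments": [[[0,0,-0.003],[0,0,0],0.6],[[0,0,-0.006],[0,0,0],0.6],[[0,0,-0.01],[0,0,0],0.6],[[0,0,-0.02],[0,0,0],0.6],[[0,0,-0.03],[0,0,0],0.6],[[0,0,-0.03],[0,0,0],0.6],[[0,0,-0.03],[0,0,0],0.6],[[0,0,-0.03],[0,0,0],0.6],[[0,0,-0.03],[0,0,0],0.6],[[0,0,-0.03],[0,0,0],0.6],[[0,0,-0.02],[0,0,0],0.6],[[0,0,-0.01],[0,0,0],0.6]]}}

```text
time: 22.15
tool_pos: [385.2, -340.2, 269.2]
tcp_rot: [179.9, 0.1, 88.5]
ft_force: [-0.1, -0.5, -1.1]
finger_gap: 48.2
```

```bash
python3 - <<'E'
from meas import *
go([520,92,260],87.9)
E
```

```text
pose [ 385.2 -340.2  269.2] [1.799e+02 1.000e-01 8.850e+01] gap 48.2 F [-0.1 -0.5 -1.1] t 22.15
shift(cur axes) mm [435.5 123.5   8.8] shift(target axes) [436.8 118.9   9.2] turn rad [0.001 0.001 0.011] n turn rows 0.1
```

Call:
{"name": "carry_out", "arguments": {"increments": [[[0.015,0.004,0],[0,0,0.008],0.6],[[0.03,0.008,0],[0,0,0],0.6],[[0.04,0.011,0],[0,0,0],0.6],[[0.04,0.011,0],[0,0,0],0.6],[[0.04,0.011,0],[0,0,0],0.6],[[0.04,0.011,0],[0,0,0],0.6],[[0.04,0.011,0],[0,0,0],0.6],[[0.04,0.011,0],[0,0,0],0.6],[[0.04,0.011,0],[0,0,0],0.6],[[0.04,0.011,0],[0,0,0],0.6],[[0.03,0.008,0],[0,0,0],0.6],[[0.015,0.004,0],[0,0,0],0.6]]}}

```text
time: 23.35
tool_pos: [512.4, 79.0, 269.1]
tcp_rot: [179.9, 0.3, 87.6]
ft_force: [0.8, 0.2, -0.5]
finger_gap: 48.3
```

Call:
{"name": "carry_out", "arguments": {"increments": [[[0,0,0],[0,0,0],0.6],[[0,0,0],[0,0,0],0.6]]}}

```text
time: 23.55
tool_pos: [511.8, 81.3, 268.2]
tcp_rot: [-180.0, 0.3, 87.9]
ft_force: [-0.2, 0.2, -0.5]
finger_gap: 48.5
```

```bash
python3 - <<'E'
from meas import *
go([520,89,4.3],87.9)
E
```

```text
pose [511.8  81.3 268.2] [-180.     0.3   87.9] gap 48.5 F [-0.2  0.2 -0.5] t 23.55
shift(cur axes) mm [  9.3   8.  263.8] shift(target axes) [  8.    7.9 263.9] turn rad [-0.     0.005 -0.   ] n turn rows 0.0
```

Call:
{"name": "carry_out", "arguments": {"increments": [[[0.007,0.006,0],[0,0.003,0],0.6],[[0,0,0.02],[0,0,0],0.6],[[0,0,0.035],[0,0,0],0.6],[[0,0,0.035],[0,0,0],0.6],[[0,0,0.035],[0,0,0],0.6],[[0,0,0.035],[0,0,0],0.6],[[0,0,0.02],[0,0,0],0.6],[[0,0,0.01],[0,0,0],0.6],[[0,0,0],[0,0,0],0.6],[[0,0,0],[0,0,0],0.6]]}}

```text
time: 24.55
tool_pos: [522.6, 80.7, 75.0]
tcp_rot: [179.6, 0.1, 87.1]
ft_force: [-0.6, 0.5, 0.2]
finger_gap: 48.0
```

```bash
python3 - <<'E'
from meas import *
go([520,89,4.3],87.9)
E
```

```text
pose [522.6  80.7  75. ] [1.796e+02 1.000e-01 8.710e+01] gap 48.0 F [-0.6  0.5  0.2] t 24.55
shift(cur axes) mm [ 8.3 -3.5 70.7] shift(target axes) [ 8.2 -2.9 70.7] turn rad [ 0.007  0.001 -0.014] n turn rows 0.1
```

Call:
{"name": "carry_out", "arguments": {"increments": [[[0.007,-0.002,0],[0.004,0.001,-0.01],0.6],[[0,0,0],[0,0,0],0.6],[[0,0,0],[0,0,0],0.6],[[0,0,0.01],[0,0,0],0.6],[[0,0,0.015],[0,0,0],0.6],[[0,0,0.01],[0,0,0],0.6],[[0,0,0.004],[0,0,0],0.6],[[0,0,0],[0,0,0],0.6],[[0,0,0],[0,0,0],0.6]]}}

```text
time: 25.45
tool_pos: [523.9, 88.7, 36.5]
tcp_rot: [179.5, -0.0, 87.7]
ft_force: [-0.2, 0.5, -0.5]
finger_gap: 48.3
```

```bash
python3 - <<'E'
from meas import *
go([520,89,4.3],87.9)
E
```

```text
pose [523.9  88.7  36.5] [179.5  -0.   87.7] gap 48.3 F [-0.2  0.5 -0.5] t 25.45
shift(cur axes) mm [ 0.2 -4.2 32.2] shift(target axes) [ 0.2 -4.  32.2] turn rad [ 0.009 -0.001 -0.003] n turn rows 0.1
```

Call:
{"name": "carry_out", "arguments": {"increments": [[[0,-0.002,0],[0.006,0,-0.002],0.6],[[0,0,0.006],[0,0,0],0.6],[[0,0,0.008],[0,0,0],0.6],[[0,0,0.006],[0,0,0],0.6],[[0,0,0.003],[0,0,0],0.6],[[0,0,0],[0,0,0],0.6],[[0,0,0],[0,0,0],0.6]]}}

```text
time: 26.15
tool_pos: [522.3, 88.7, 12.0]
tcp_rot: [179.8, -0.1, 87.9]
ft_force: [0.5, -0.1, -1.0]
finger_gap: 48.3
```

```bash
python3 - <<'E'
from meas import *
go([520,89,4.3],87.9)
E
```

```text
pose [522.3  88.7  12. ] [ 1.798e+02 -1.000e-01  8.790e+01] gap 48.3 F [ 0.5 -0.1 -1. ] t 26.15
shift(cur axes) mm [ 0.2 -2.4  7.7] shift(target axes) [ 0.2 -2.3  7.7] turn rad [ 0.003 -0.001 -0.001] n turn rows 0.0
```

Call:
{"name": "carry_out", "arguments": {"increments": [[[0,0,0.003],[0.002,0,0],0.6],[[0,0,0],[0,0,0],0.6],[[0,0,0.0025],[0,0,0],0.6],[[0,0,0],[0,0,0],0.6],[[0,0,0.001],[0,0,0],0.6],[[0,0,0],[0,0,0],0.6],[[0,0,0],[0,0,0],0.6]]}}

```text
time: 26.85
tool_pos: [523.1, 88.8, 5.7]
tcp_rot: [179.9, -0.1, 87.9]
ft_force: [0.3, 0.2, -0.1]
finger_gap: 48.3
```

Call:
{"name": "carry_out", "arguments": {"increments": [[[0,0,0.001],[0,0,0],0.6],[[0,0,0],[0,0,0],0.6],[[0,0,0.0005],[0,0,0],0.6],[[0,0,0],[0,0,0],0.6],[[0,0,0],[0,0,0],0.6]]}}

```text
time: 27.35
tool_pos: [523.3, 88.8, 4.4]
tcp_rot: [179.8, -0.1, 87.9]
ft_force: [0.7, -1.0, -0.2]
finger_gap: 48.3
```

Call:
{"name": "carry_out", "arguments": {"increments": [[[0,0,0.0003],[0,0,0],0.6],[[0,0,0],[0,0,0],0.42],[[0,0,0],[0,0,0],0.4],[[0,0,0],[0,0,0],0.38],[[0,0,0],[0,0,0],0.34],[[0,0,0],[0,0,0],0.28],[[0,0,0],[0,0,0],0.2],[[0,0,0],[0,0,0],0.1],[[0,0,0],[0,0,0],0.1],[[0,0,-0.01],[0,0,0],0.1],[[0,0,-0.03],[0,0,0],0.1],[[0,0,-0.04],[0,0,0],0]]}}

```text
time: 28.55
tool_pos: [517.9, 88.3, 80.9]
tcp_rot: [-179.5, 0.0, 87.9]
ft_force: [-0.3, 0.4, 1.0]
finger_gap: 85.6
```

```bash
python3 - <<'E'
from meas import *
go([402.8,-64.1,200],-1)
go([402.8,-64.1,200],179)
E
```

```text
pose [517.9  88.3  80.9] [-179.5    0.    87.9] gap 85.6 F [-0.3  0.4  1. ] t 28.55
shift(cur axes) mm [-156.6 -110.4 -118.1] shift(target axes) [-112.4  154.4 -119.1] turn rad [-0.007  0.007  1.551] n turn rows 10.3
pose [517.9  88.3  80.9] [-179.5    0.    87.9] gap 85.6 F [-0.3  0.4  1. ] t 28.55
shift(cur axes) mm [-156.6 -110.4 -118.1] shift(target axes) [ 112.4 -154.4 -119.1] turn rad [-0.007 -0.007 -1.591] n turn rows 10.6
```

Call:
{"name": "carry_out", "arguments": {"increments": [[[0,0,-0.03],[0,0,0.1],0],[[0,0,-0.03],[0,0,0.14],0],[[0,0,-0.03],[0,0,0.14],0],[[0,0,-0.02],[0,0,0.14],0],[[0,0,0],[0,0,0.14],0],[[0,0,0],[0,0,0.14],0],[[0,0,0],[0,0,0.14],0],[[0,0,0],[0,0,0.14],0],[[0,0,0],[0,0,0.14],0],[[0,0,0],[0,0,0.14],0],[[0,0,0],[0,0,0.13],0],[[0,0,0],[0,0,0.02],0]]}}

```text
time: 29.75
tool_pos: [522.9, 88.7, 215.7]
tcp_rot: [-179.9, -0.8, -2.2]
ft_force: [-0.7, 0.2, -0.1]
finger_gap: 85.3
```

```bash
python3 - <<'E'
from meas import *
go([402.8,-64.1,200],0)
E
```

```text
pose [522.9  88.7 215.7] [-179.9   -0.8   -2.2] gap 85.3 F [-0.7  0.2 -0.1] t 29.75
shift(cur axes) mm [-114.4  157.3   13.8] shift(target axes) [-120.1  152.8   15.7] turn rad [-0.002 -0.013 -0.038] n turn rows 0.3
```

Call:
{"name": "carry_out", "arguments": {"increments": [[[-0.02,0.025,0],[0,-0.008,-0.02],0],[[-0.025,0.033,0],[0,0,0],0],[[-0.025,0.033,0],[0,0,0],0],[[-0.025,0.033,0],[0,0,0],0],[[-0.015,0.02,0],[0,0,0],0],[[0,0,0],[0,0,0],0],[[0,0,0],[0,0,0],0]]}}

```text
time: 30.45
tool_pos: [407.2, -57.5, 217.9]
tcp_rot: [-180.0, -0.6, 0.4]
ft_force: [0.3, 0.2, 0.3]
finger_gap: 85.3
```

```bash
python3 - <<'E'
from meas import *
go([402.8,-64.1,73],0)
s=Cam("scene","s6.png")
E
```

```text
pose [407.2 -57.5 217.9] [-180.    -0.6    0.4] gap 85.3 F [0.3 0.2 0.3] t 30.45
shift(cur axes) mm [ -5.9   6.7 144.8] shift(target axes) [ -4.4   6.6 144.9] turn rad [-0.001 -0.01   0.006] n turn rows 0.1
```

View pics/s6.png

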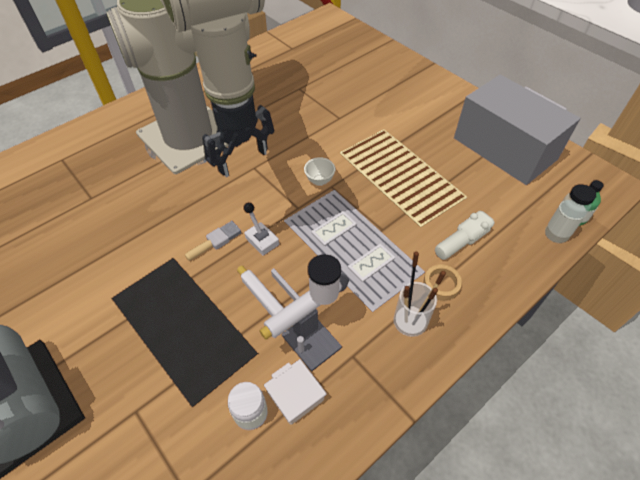

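Both panels lie straight on the grate at (333,228) and (370,262). The ball is at (249,207). Now down to the ball.

Call:
{"name": "carry_out", "arguments": {"increments": [[[-0.003,0.005,0.02],[0,-0.006,0.004],0],[[0,0,0.03],[0,0,0],0],[[0,0,0.03],[0,0,0],0],[[0,0,0.02],[0,0,0],0],[[0,0,0.01],[0,0,0],0],[[0,0,0],[0,0,0],0],[[0,0,0],[0,0,0],0]]}}

```text
time: 31.2
tool_pos: [410.0, -57.7, 107.3]
tcp_rot: [-179.9, -0.5, 1.0]
ft_force: [1.1, 0.0, 0.2]
finger_gap: 85.7
```

```bash
python3 - <<'E'
from meas import *
go([402.8,-64.1,73],0)
E
```

```text
pose [410.  -57.7 107.3] [-179.9   -0.5    1. ] gap 85.7 F [1.1 0.  0.2] t 31.2
shift(cur axes) mm [-7.6  6.3 34.2] shift(target axes) [-7.2  6.4 34.3] turn rad [-0.001 -0.008  0.018] n turn rows 0.1
```

Call:
{"name": "carry_out", "arguments": {"increments": [[[-0.0055,0.0055,0],[0,-0.005,0.012],0],[[0,0,0],[0,0,0],0],[[0,0,0.01],[0,0,0],0],[[0,0,0.01],[0,0,0],0],[[0,0,0.005],[0,0,0],0],[[0,0,0],[0,0,0],0],[[0,0,0],[0,0,0],0]]}}

```text
time: 31.9
tool_pos: [406.8, -64.4, 83.5]
tcp_rot: [180.0, -0.5, 0.3]
ft_force: [-0.8, 0.3, -0.8]
finger_gap: 85.0
```

```bash
python3 - <<'E'
from meas import *
go([402.8,-64.1,73],0)
E
```

```text
pose [406.8 -64.4  83.5] [180.   -0.5   0.3] gap 85.0 F [-0.8  0.3 -0.8] t 31.9
shift(cur axes) mm [-4.  -0.3 10.5] shift(target axes) [-4.  -0.3 10.5] turn rad [ 0.    -0.008  0.005] n turn rows 0.1
```

Call:
{"name": "carry_out", "arguments": {"increments": [[[-0.003,0,0.004],[0,-0.006,0.004],0],[[0,0,0],[0,0,0],0],[[0,0,0.003],[0,0,0],0],[[0,0,0],[0,0,0],0.2],[[0,0,0],[0,0,0],0.4],[[0,0,0],[0,0,0],0.55],[[0,0,0],[0,0,0],0.65],[[0,0,0],[0,0,0],0.72],[[0,0,0],[0,0,0],0.75],[[0,0,0],[0,0,0],0.75],[[0,0,0],[0,0,0],0.75],[[0,0,0],[0,0,0],0.75]], "newtons": 20}}

```text
time: 33.1
tool_pos: [403.9, -63.6, 76.6]
tcp_rot: [-179.9, -0.1, 0.1]
ft_force: [-0.6, 0.3, 0.2]
finger_gap: 24.4
```

```bash
python3 - <<'E'
from meas import *
go([402.8,-64.1,73],0)
s=Cam("scene"); cv2.imwrite("pics/s7.png",cv2.resize(s.im[130:290,190:390],None,fx=3.5,fy=3.5,interpolation=cv2.INTER_CUBIC))
E
```

```text
pose [403.9 -63.6  76.6] [-1.799e+02 -1.000e-01  1.000e-01] gap 24.4 F [-0.6  0.3  0.2] t 33.1
shift(cur axes) mm [-1.1  0.5  3.6] shift(target axes) [-1.1  0.5  3.6] turn rad [-0.001 -0.002  0.001] n turn rows 0.0
```

View pics/s7.png

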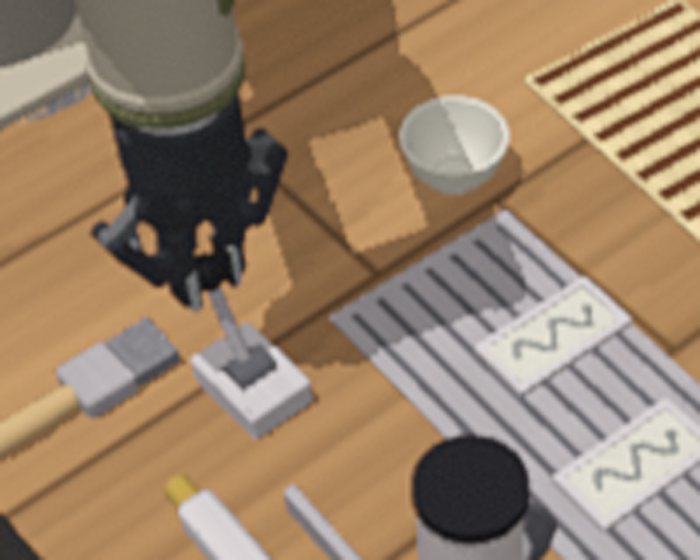

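The crop shows the fingers closed on the ball at (215,270), which fits the 24 mm gap. Swinging it over to +x.

Call:
{"name": "carry_out", "arguments": {"increments": [[[0.009,0,-0.004],[0,0,0],0.75],[[0.0095,0,-0.003],[0,0,0],0.75],[[0.01,0,-0.002],[0,0,0],0.75],[[0.01,0,-0.001],[0,0,0],0.75],[[0.01,0,0.001],[0,0,0],0.75],[[0.01,0,0.002],[0,0,0],0.75],[[0.006,0,0.002],[0,0,0],0.75],[[0,0,0],[0,0,0],0.75],[[0,0,0],[0,0,0],0.75]]}}

```text
time: 34.05
tool_pos: [472.5, -62.8, 79.9]
tcp_rot: [-179.9, 0.2, 0.1]
ft_force: [-2.7, 0.3, -0.5]
finger_gap: 24.5
```

```bash
python3 - <<'E'
from meas import *
go([479.5,-63,75],0)
E
```

```text
pose [472.5 -62.8  79.9] [-1.799e+02  2.000e-01  1.000e-01] gap 24.5 F [-2.7  0.3 -0.5] t 34.05
shift(cur axes) mm [7.  0.2 4.9] shift(target axes) [7.  0.2 4.9] turn rad [-0.002  0.004  0.001] n turn rows 0.0
```

Call:
{"name": "carry_out", "arguments": {"increments": [[[0.004,0,0.002],[0,0.002,0],0.75],[[0.003,0,0.002],[0,0,0],0.75],[[0.003,0,0.001],[0,0,0],0.75],[[0.002,0,0],[0,0,0],0.75],[[0,0,0],[0,0,0],0.75]]}}

```text
time: 34.55
tool_pos: [483.7, -62.8, 74.7]
tcp_rot: [-179.9, 0.3, 0.1]
ft_force: [1.1, 1.0, 1.6]
finger_gap: 24.6
```

Call:
{"name": "carry_out", "arguments": {"increments": [[[0.003,0,0.001],[0,0,0],0.75],[[0.002,0,0],[0,0,0],0.75]]}}

```text
time: 34.75
tool_pos: [487.1, -62.7, 73.2]
tcp_rot: [-179.8, 0.5, 0.1]
ft_force: [-9.4, -0.4, 3.4]
finger_gap: 24.0
```

```bash
python3 - <<'E'
from meas import *
go([479.5,-63,75],0)
s=Cam("scene"); cv2.imwrite("pics/s8.png",cv2.resize(s.im[130:290,190:390],None,fx=3.5,fy=3.5,interpolation=cv2.INTER_CUBIC))
E
```

```text
pose [487.1 -62.7  73.2] [-1.798e+02  5.000e-01  1.000e-01] gap 24.0 F [-9.4 -0.4  3.4] t 34.75
shift(cur axes) mm [-7.6  0.3 -1.8] shift(target axes) [-7.6  0.3 -1.8] turn rad [-0.003  0.008  0.001] n turn rows 0.1
```

View pics/s8.png

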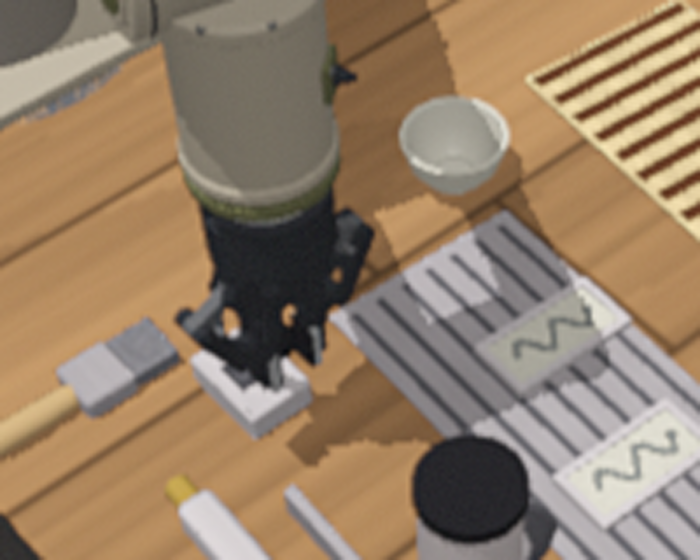

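The wrist reads −9.4 N against the stop, so the lever is fully over. Releasing and rising.

Call:
{"name": "carry_out", "arguments": {"increments": [[[-0.002,0,0],[0,0.004,0],0.75],[[0,0,0],[0,0,0],0.5],[[0,0,0],[0,0,0],0.3],[[0,0,0],[0,0,0],0.2],[[0,0,0],[0,0,0],0.1],[[0,0,-0.01],[0,0,0],0],[[0,0,-0.03],[0,0,0],0],[[0,0,-0.04],[0,0,0],0],[[0,0,-0.04],[0,0,0],0],[[0,0,-0.03],[0,0,0],0],[[0,0,0],[0,0,0],0],[[0,0,0],[0,0,0],0]]}}

```text
time: 36.0
tool_pos: [486.2, -63.5, 233.4]
tcp_rot: [-179.9, -0.1, 0.0]
ft_force: [0.9, -0.0, -0.4]
finger_gap: 85.3
```

```bash
python3 - <<'E'
from meas import *
s=Cam("scene","s9.png");t=Cam("top","t9.png")
go([604,-158.5,240],-1.5)
big_=cv2.resize(t.im[150:380,300:520],None,fx=2.6,fy=2.6,interpolation=cv2.INTER_CUBIC); cv2.imwrite("pics/t9c.png",big_)
E
```

```text
pose [486.  -63.4 232.6] [-179.9   -0.     0. ] gap 85.3 F [ 0.1 -0.9 -1. ] t 36.1
shift(cur axes) mm [117.9  95.2  -7.5] shift(target axes) [120.4  92.   -7.4] turn rad [-0.001 -0.     0.027] n turn rows 0.2
```

View pics/s9.png

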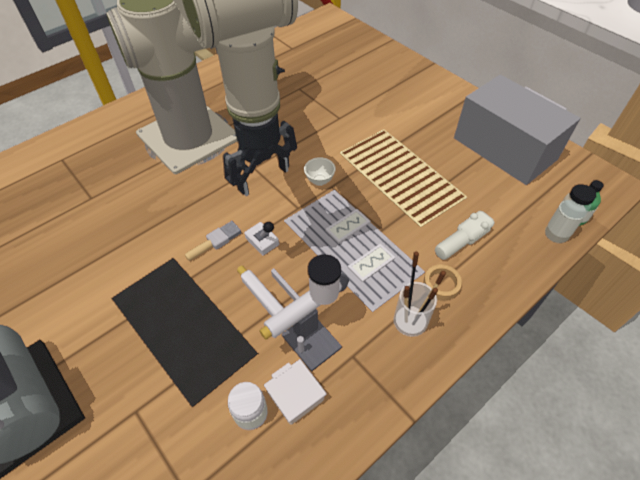

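View pics/t9c.png

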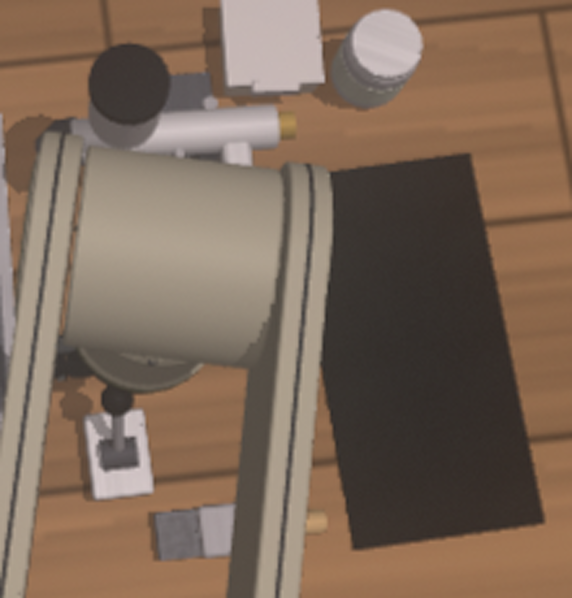

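The lever is now on (ball at (268,227)). Panel B looks shifted, at (348,225) where it was (333,228), so I'll measure both panels.

```bash
cat >> meas.py <<'E'
def panels(cam,roi,vmin,zz=11,save=None):
    "panel outlines from the pale-yellow/white against grey grate"
    H,S,V=cv2.split(cv2.cvtColor(cam.im,cv2.COLOR_BGR2HSV))
    for c in big(((S<60)&(V>vmin)).astype(np.uint8)*255,roi): print("panel",rect(cam.ray(c,zz)), cv2.contourArea(c))
E
python3 - <<'E'
from meas import *
s=Cam("scene"); t=Cam("top")
cv2.imwrite("pics/s10.png",cv2.resize(s.im[180:320,280:440],None,fx=4,fy=4,interpolation=cv2.INTER_CUBIC))
cv2.imwrite("pics/t10.png",cv2.resize(t.im[185:350,220:330],None,fx=3.6,fy=3.6,interpolation=cv2.INTER_CUBIC))
for v in (185,200): panels(s,(280,185,430,310),v)
E
```

```text
panel [625.5  90.3 106.8 104.5  -3.1] 1106.0
panel [605.3 -93.   82.6  72.8 -38. ] 306.5
panel [698.8  29.2  89.7  54.9  -1.6] 242.5
panel [652.5  86.9 100.   49.8  88.1] 741.5
panel [ 632.6 -106.8   65.3   26.1   88.2] 209.5
```

View pics/s10.png

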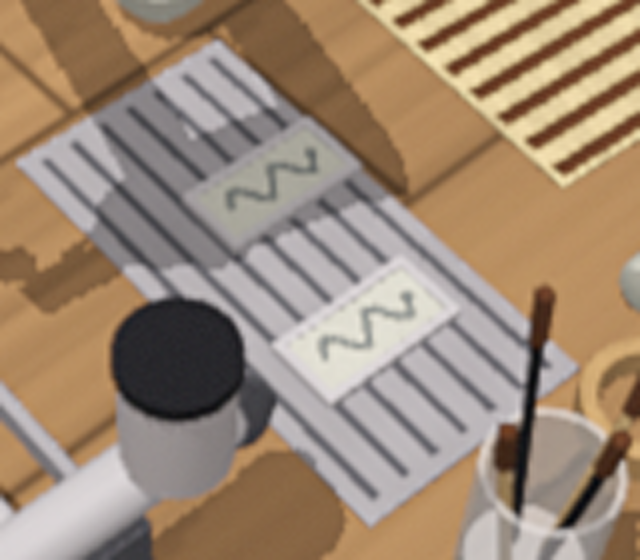

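View pics/t10.png

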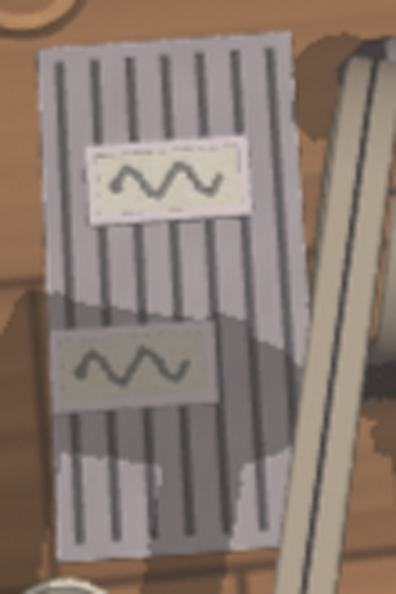

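```bash
python3 - <<'E'
from meas import *
s=Cam("scene"); t=Cam("top")
tc=np.array([(52,332),(213,319),(218,402),(57,411)])/3.6+[220,185]
sc=np.array([(183,198),(306,116),(359,164),(235,252)])/4+[280,180]
for cam,c in((t,tc),(s,sc)):
    p=cam.ray(c,11); print(p[:,:2].round(1).tolist(),rect(p))
    a=np.radians(-2.1); d=p[:,:2]-[584.9,89.6]; print("in grate",(d@np.array([[np.cos(a),-np.sin(a)],[np.sin(a),np.cos(a)]])).round(1).tolist())
E
```

```text
[[564.0, 165.4], [561.6, 67.4], [510.9, 69.1], [515.8, 166.1]] [537.5 117.   98.   50.7  88.6]
in grate [[-23.6, 74.9], [-22.4, -23.0], [-73.2, -23.2], [-71.9, 73.9]]
[[517.0, 68.6], [518.8, 167.9], [567.3, 165.9], [566.8, 65.2]] [542.8 116.5 101.7  49.9  88.9]
in grate [[-67.1, -23.5], [-68.9, 75.8], [-20.4, 75.6], [-17.1, -25.0]]
```

B has been knocked about 33 mm to roughly (540,117). It's still on the grate but near its edge, so I'll recentre it before spraying.

Call:
{"name": "carry_out", "arguments": {"increments": [[[0,0,0],[0,0,-0.1],0],[[0,0,0],[0,0,-0.14],0],[[0,0,0],[0,0,-0.14],0],[[0,0,0],[0,0,-0.14],0],[[0,0,0],[0,0,-0.14],0],[[0,0,0],[0,0,-0.14],0],[[0,0,0],[0,0,-0.14],0],[[0,0,0],[0,0,-0.14],0],[[0,0,0],[0,0,-0.14],0],[[0,0,0],[0,0,-0.14],0],[[0,0,0],[0,0,-0.13],0],[[0,0,0],[0,0,0],0]], "newtons": 40}}

```text
time: 37.5
tool_pos: [478.4, -61.6, 217.6]
tcp_rot: [-178.5, -0.4, 88.9]
ft_force: [-0.2, -0.3, 0.5]
finger_gap: 85.3
```

```bash
python3 - <<'E'
from meas import *
s=Cam("scene"); panels(s,(280,185,430,310),185);panels(s,(280,185,430,310),200)
cv2.imwrite("pics/s11.png",cv2.resize(s.im[180:320,280:440],None,fx=4,fy=4,interpolation=cv2.INTER_CUBIC))
go([540.5,117,200],88.7)
E
```

```text
panel [626.6  90.3 104.5 104.5  -3.1] 1067.5
panel [605.3 -93.   82.6  72.8 -38. ] 306.0
panel [652.5  86.9 100.   49.8  88.1] 741.0
panel [ 632.1 -107.9   63.8   25.6   86.8] 205.0
pose [478.4 -61.6 217.5] [-178.5   -0.4   88.6] gap 85.4 F [-0.3  0.2 -0.3] t 37.55
shift(cur axes) mm [180.   58.3  17.2] shift(target axes) [180.   58.1  17.5] turn rad [-0.027 -0.007 -0.001] n turn rows 0.2
```

View pics/s11.png

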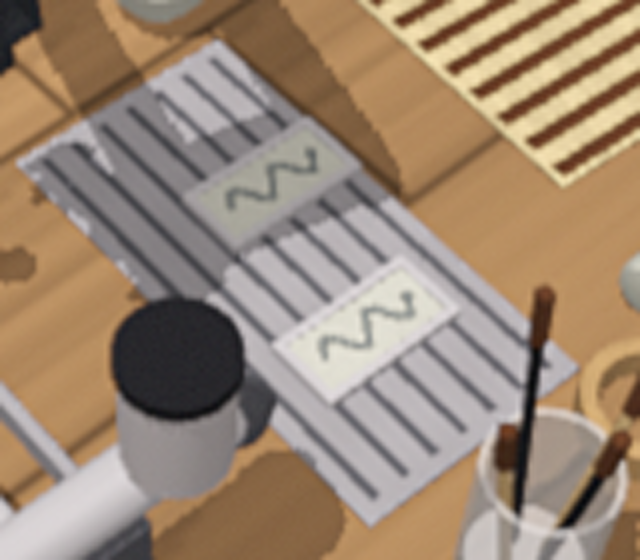

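Call:
{"name": "carry_out", "arguments": {"increments": [[[0.02,0.007,0],[-0.018,-0.005,0],0],[[0.035,0.012,0],[0,0,0],0],[[0.04,0.013,0],[0,0,0],0],[[0.035,0.011,0.01],[0,0,0],0],[[0.02,0.006,0.02],[0,0,0],0],[[0.01,0,0.025],[0,0,0],0],[[0,0,0.025],[0,0,0],0],[[0,0,0.02],[0,0,0],0],[[0,0,0.01],[0,0,0],0],[[0,0,0],[0,0,0],0],[[0,0,0],[0,0,0],0]]}}

```text
time: 38.65
tool_pos: [532.5, 103.3, 100.6]
tcp_rot: [-179.3, -0.1, 86.0]
ft_force: [0.5, -0.0, -0.5]
finger_gap: 85.4
```

```bash
python3 - <<'E'
from meas import *
go([540.5,117,4.3],88.7)
E
```

```text
pose [532.5 103.3 100.6] [-1.793e+02 -1.000e-01  8.600e+01] gap 85.4 F [ 0.5 -0.  -0.5] t 38.65
shift(cur axes) mm [14.2  8.1 96.2] shift(target axes) [13.9  7.7 96.3] turn rad [-0.012 -0.001 -0.048] n turn rows 0.3
```

Call:
{"name": "carry_out", "arguments": {"increments": [[[0.012,0.006,0],[-0.008,-0.001,-0.035],0],[[0,0,0],[0,0,0],0],[[0,0,0.02],[0,0,0],0],[[0,0,0.02],[0,0,0],0],[[0,0,0.01],[0,0,0],0],[[0,0,0],[0,0,0],0],[[0,0,0],[0,0,0],0]]}}

```text
time: 39.35
tool_pos: [546.8, 117.1, 57.7]
tcp_rot: [179.4, -0.1, 88.1]
ft_force: [0.1, -0.4, 0.2]
finger_gap: 85.4
```

```bash
python3 - <<'E'
from meas import *
go([540.5,117,4.3],88.7)
E
```

```text
pose [546.8 117.1  57.7] [ 1.794e+02 -1.000e-01  8.810e+01] gap 85.4 F [ 0.1 -0.4  0.2] t 39.35
shift(cur axes) mm [-0.4 -6.8 53.3] shift(target axes) [-0.2 -6.3 53.4] turn rad [ 0.011 -0.002 -0.011] n turn rows 0.1
```

Call:
{"name": "carry_out", "arguments": {"increments": [[[0,-0.004,0],[0.007,-0.001,-0.007],0],[[0,0,0],[0,0,0],0],[[0,0,0.012],[0,0,0],0],[[0,0,0.014],[0,0,0],0],[[0,0,0.007],[0,0,0],0],[[0,0,0.002],[0,0,0],0],[[0,0,0],[0,0,0],0],[[0,0,0],[0,0,0],0]]}}

```text
time: 40.15
tool_pos: [543.6, 117.3, 21.4]
tcp_rot: [179.7, -0.1, 88.5]
ft_force: [-0.7, -0.6, 0.1]
finger_gap: 85.3
```

```bash
python3 - <<'E'
from meas import *
go([540.5,117,4.3],88.7)
E
```

```text
pose [543.6 117.3  21.4] [ 1.797e+02 -1.000e-01  8.850e+01] gap 85.3 F [-0.7 -0.6  0.1] t 40.15
shift(cur axes) mm [-0.4 -3.2 17.1] shift(target axes) [-0.4 -3.1 17.1] turn rad [ 0.005 -0.001 -0.003] n turn rows 0.0
```

Call:
{"name": "carry_out", "arguments": {"increments": [[[0,-0.002,0.004],[0.003,0,-0.002],0],[[0,0,0.005],[0,0,0],0],[[0,0,0.003],[0,0,0],0],[[0,0,0],[0,0,0],0],[[0,0,0.001],[0,0,0],0],[[0,0,0],[0,0,0],0]]}}

```text
time: 40.75
tool_pos: [542.2, 117.5, 8.1]
tcp_rot: [179.8, -0.1, 88.6]
ft_force: [0.8, -0.1, -0.3]
finger_gap: 85.0
```

Call:
{"name": "carry_out", "arguments": {"increments": [[[0,-0.001,0.0038],[0.002,0,0],0],[[0,0,0],[0,0,0],0.1],[[0,0,0],[0,0,0],0.2],[[0,0,0],[0,0,0],0.3],[[0,0,0],[0,0,0],0.35],[[0,0,0],[0,0,0],0.4],[[0,0,0],[0,0,0],0.5],[[0,0,0],[0,0,0],0.6],[[0,0,0],[0,0,0],0.6],[[0,0,0],[0,0,0],0.6],[[0,0,0],[0,0,0],0.6]]}}

```text
time: 41.85
tool_pos: [541.9, 117.6, 4.9]
tcp_rot: [179.8, -0.1, 88.6]
ft_force: [-0.5, 0.1, 1.4]
finger_gap: 47.9
```

Call:
{"name": "carry_out", "arguments": {"increments": [[[0,0,-0.003],[0,0,0],0.6],[[0,0,-0.006],[0,0,0],0.6],[[0,0,-0.01],[0,0,0],0.6],[[0,0,0],[0,0,0],0.6],[[0,0,0],[0,0,0],0.6]]}}

```text
time: 42.35
tool_pos: [541.6, 117.6, 25.6]
tcp_rot: [179.9, -0.1, 88.6]
ft_force: [-0.7, -1.1, -1.2]
finger_gap: 48.0
```

```bash
python3 - <<'E'
from meas import *
go([521,89.5,4.3],87.9)
E
```

```text
pose [541.6 117.6  25.6] [ 1.799e+02 -1.000e-01  8.860e+01] gap 48.0 F [-0.7 -1.1 -1.2] t 42.35
shift(cur axes) mm [-28.6 -20.   21.2] shift(target axes) [-28.8 -19.6  21.3] turn rad [ 0.002 -0.002  0.013] n turn rows 0.1
```

Call:
{"name": "carry_out", "arguments": {"increments": [[[-0.01,-0.007,0],[0.001,-0.001,0.009],0.6],[[-0.01,-0.007,0],[0,0,0],0.6],[[-0.004,-0.003,0],[0,0,0],0.6],[[0,0,0],[0,0,0],0.6],[[0,0,0],[0,0,0],0.6]]}}

```text
time: 42.85
tool_pos: [521.4, 91.3, 24.9]
tcp_rot: [180.0, -0.0, 88.0]
ft_force: [-0.4, -0.3, -1.4]
finger_gap: 48.2
```

```bash
python3 - <<'E'
from meas import *
go([521,89.5,4.9],87.9)
E
```

```text
pose [521.4  91.3  24.9] [180.  -0.  88.] gap 48.2 F [-0.4 -0.3 -1.4] t 42.85
shift(cur axes) mm [-1.8 -0.4 20. ] shift(target axes) [-1.8 -0.3 20. ] turn rad [ 0.    -0.     0.002] n turn rows 0.0
```

Call:
{"name": "carry_out", "arguments": {"increments": [[[-0.001,0,0.004],[0,0,0],0.6],[[0,0,0.005],[0,0,0],0.6],[[0,0,0.004],[0,0,0],0.6],[[0,0,0],[0,0,0],0.6],[[0,0,0.002],[0,0,0],0.6],[[0,0,0],[0,0,0],0.6],[[0,0,0],[0,0,0],0.6]]}}

```text
time: 43.55
tool_pos: [521.4, 90.8, 7.9]
tcp_rot: [-180.0, -0.0, 88.1]
ft_force: [0.5, -1.1, -1.0]
finger_gap: 48.4
```

Call:
{"name": "carry_out", "arguments": {"increments": [[[0,0,0.0015],[0,0,0],0.6],[[0,0,0],[0,0,0],0.6],[[0,0,0.001],[0,0,0],0.6],[[0,0,0],[0,0,0],0.6],[[0,0,0.0005],[0,0,0],0.6],[[0,0,0],[0,0,0],0.6]]}}

```text
time: 44.15
tool_pos: [521.8, 90.9, 5.1]
tcp_rot: [180.0, -0.0, 88.1]
ft_force: [0.2, -1.0, -0.7]
finger_gap: 48.0
```

Call:
{"name": "carry_out", "arguments": {"increments": [[[0,0,0.0005],[0,0,0],0.6],[[0,0,0],[0,0,0],0.42],[[0,0,0],[0,0,0],0.4],[[0,0,0],[0,0,0],0.38],[[0,0,0],[0,0,0],0.34],[[0,0,0],[0,0,0],0.28],[[0,0,0],[0,0,0],0.2],[[0,0,0],[0,0,0],0.1],[[0,0,0],[0,0,0],0.1],[[0,0,-0.01],[0,0,0],0.1],[[0,0,-0.03],[0,0,0],0.1],[[0,0,-0.04],[0,0,0],0]]}}

```text
time: 45.35
tool_pos: [516.8, 90.4, 81.6]
tcp_rot: [-179.4, 0.0, 88.1]
ft_force: [0.2, -0.2, 0.1]
finger_gap: 85.4
```

Call:
{"name": "carry_out", "arguments": {"increments": [[[0,0,-0.035],[0,0,0.1],0],[[0,0,-0.035],[0,0,0.14],0],[[0,0,-0.035],[0,0,0.14],0],[[0,0,-0.03],[0,0,0.14],0],[[0,0,-0.01],[0,0,0.14],0],[[0,0,0],[0,0,0.14],0],[[0,0,0],[0,0,0.14],0],[[0,0,0],[0,0,0.14],0],[[0,0,0],[0,0,0.14],0],[[0,0,0],[0,0,0.14],0],[[0,0,0],[0,0,0.14],0],[[0,0,0],[0,0,0.02],0]]}}

```text
time: 46.55
tool_pos: [521.0, 90.8, 253.1]
tcp_rot: [-179.9, -0.6, -2.5]
ft_force: [0.9, -0.3, 0.4]
finger_gap: 85.3
```

```bash
python3 - <<'E'
from meas import *
go([604,-158.5,240],-1.5)
E
```

```text
pose [521.   90.8 253.1] [-179.9   -0.6   -2.5] gap 85.3 F [ 0.9 -0.3  0.4] t 46.55
shift(cur axes) mm [ 93.8 245.3  13.7] shift(target axes) [ 89.5 247.   13.1] turn rad [-0.002 -0.011 -0.018] n turn rows 0.1
```

Call:
{"name": "carry_out", "arguments": {"increments": [[[0.01,0.02,0],[0,-0.007,-0.011],0],[[0.013,0.035,0],[0,0,0],0],[[0.014,0.04,0],[0,0,0],0],[[0.014,0.04,0],[0,0,0],0],[[0.014,0.04,0],[0,0,0],0],[[0.014,0.035,0],[0,0,0],0],[[0.008,0.02,0],[0,0,0],0],[[0,0,0],[0,0,0],0],[[0,0,0],[0,0,0],0]]}}

```text
time: 47.45
tool_pos: [604.9, -149.1, 257.8]
tcp_rot: [-179.9, -0.5, 0.1]
ft_force: [0.5, -1.0, -0.2]
finger_gap: 85.5
```

```bash
python3 - <<'E'
from meas import *
go([604,-158.5,160],-1.5)
s=Cam("scene","s12.png"); t=Cam("top","t12.png")
panels(t,(225,190,315,345),175);panels(s,(280,185,430,310),200)
E
```

```text
pose [ 604.9 -149.1  257.8] [-1.799e+02 -5.000e-01  1.000e-01] gap 85.5 F [ 0.5 -1.  -0.2] t 47.45
shift(cur axes) mm [-1.7  9.6 97.7] shift(target axes) [-0.6  9.4 97.8] turn rad [-0.002 -0.008  0.027] n turn rows 0.2
panel [532.   82.2  68.2  29.6  87.8] 246.5
panel [511.1  93.2  67.8  28.5  87.5] 222.0
panel [ 632.7 -106.9   65.3   26.7   88.1] 216.5
```

View pics/s12.png

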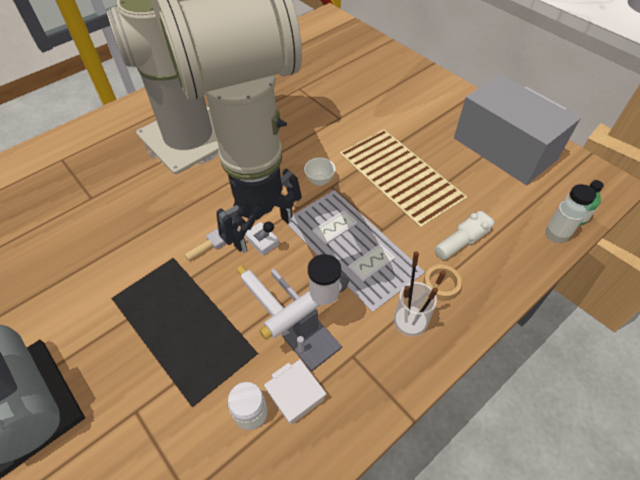

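View pics/t12.png

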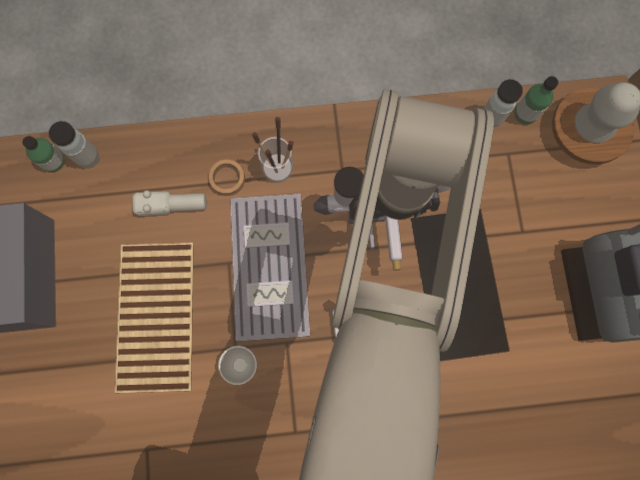

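Both panels are straight on the grate, at (267,236) and (270,292) in the top view. The gripper is over the handle and trigger. Descending.

Call:
{"name": "carry_out", "arguments": {"increments": [[[0,0.006,0],[-0.001,-0.005,0.018],0],[[0,0,0.02],[0,0,0],0],[[0,0,0.03],[0,0,0],0],[[0,0,0.02],[0,0,0],0],[[0,0,0.01],[0,0,0],0],[[0,0,0],[0,0,0],0],[[0,0,0],[0,0,0],0]]}}

```text
time: 48.25
tool_pos: [606.0, -149.7, 179.5]
tcp_rot: [180.0, -0.4, -0.6]
ft_force: [1.1, 0.3, 1.1]
finger_gap: 85.4
```

```bash
python3 - <<'E'
from meas import *
go([604,-158.5,82],-1.5)
E
```

```text
pose [ 606.  -149.7  179.5] [180.   -0.4  -0.6] gap 85.4 F [1.1 0.3 1.1] t 48.25
shift(cur axes) mm [-2.6  8.8 97.5] shift(target axes) [-1.8  8.9 97.5] turn rad [ 0.    -0.007  0.016] n turn rows 0.1
```

Call:
{"name": "carry_out", "arguments": {"increments": [[[-0.002,0.008,0],[0,-0.005,0.012],0],[[0,0.001,0],[0,0,0],0],[[0,0,0],[0,0,0],0],[[0,0,0],[0,0,0],0]]}}

```text
time: 48.65
tool_pos: [605.6, -160.2, 183.9]
tcp_rot: [179.9, -0.4, -1.4]
ft_force: [0.2, -0.4, -0.3]
finger_gap: 85.2
```

```bash
python3 - <<'E'
from meas import *
go([604,-158.5,82],-1.5)
E
```

```text
pose [ 605.6 -160.2  183.9] [179.9  -0.4  -1.4] gap 85.2 F [ 0.2 -0.4 -0.3] t 48.65
shift(cur axes) mm [ -2.4  -1.9 101.9] shift(target axes) [ -1.7  -1.7 101.9] turn rad [ 0.002 -0.007  0.003] n turn rows 0.1
```

Call:
{"name": "carry_out", "arguments": {"increments": [[[-0.001,-0.001,0.01],[0.001,-0.005,0],0],[[0,0,0.02],[0,0,0],0],[[0,0,0.02],[0,0,0],0],[[0,0,0.01],[0,0,0],0],[[0,0,0],[0,0,0],0],[[0,0,0],[0,0,0],0]]}}

```text
time: 49.25
tool_pos: [605.2, -159.2, 121.4]
tcp_rot: [179.9, -0.2, -1.4]
ft_force: [-0.0, 0.3, 1.2]
finger_gap: 85.3
```

```bash
python3 - <<'E'
from meas import *
go([604,-158.5,82],-1.5)
s=Cam("scene"); cv2.imwrite("pics/s13.png",cv2.resize(s.im[200:360,200:400],None,fx=3.5,fy=3.5,interpolation=cv2.INTER_CUBIC))
E
```

```text
pose [ 605.2 -159.2  121.4] [179.9  -0.2  -1.4] gap 85.3 F [-0.   0.3  1.2] t 49.25
shift(cur axes) mm [-1.3 -0.7 39.4] shift(target axes) [-1.2 -0.6 39.4] turn rad [ 0.002 -0.003  0.002] n turn rows 0.0
```

View pics/s13.png

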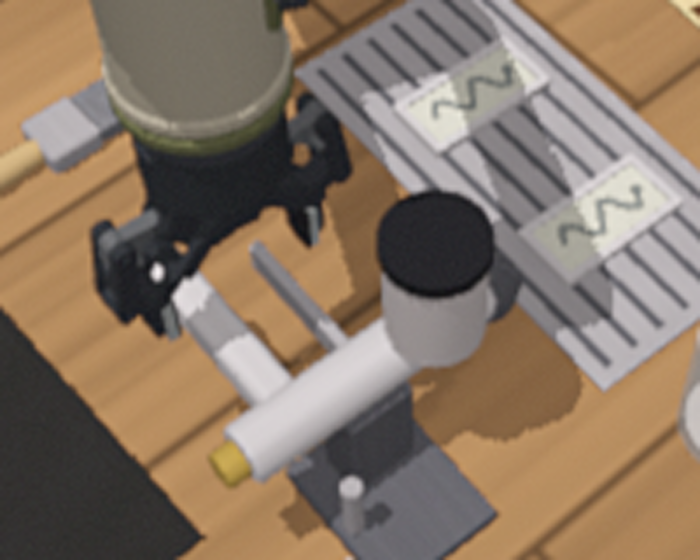

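The fingers straddle the handle (170,290) and the trigger bar (300,230) in the crop. Going down.

Call:
{"name": "carry_out", "arguments": {"increments": [[[-0.001,0,0.008],[0.001,-0.002,0],0],[[0,0,0.01],[0,0,0],0],[[0,0,0.008],[0,0,0],0],[[0,0,0.004],[0,0,0],0],[[0,0,0],[0,0,0],0],[[0,0,0],[0,0,0],0]]}}

```text
time: 49.9
tool_pos: [605.4, -159.6, 91.0]
tcp_rot: [179.9, -0.2, -1.4]
ft_force: [0.4, 0.5, 0.5]
finger_gap: 85.5
```

```bash
python3 - <<'E'
from meas import *
go([604,-158.5,82],-1.5)
E
```

```text
pose [ 605.4 -159.6   91. ] [179.9  -0.2  -1.4] gap 85.5 F [0.4 0.5 0.5] t 49.9
shift(cur axes) mm [-1.5 -1.1  9. ] shift(target axes) [-1.4 -1.1  9. ] turn rad [ 0.001 -0.004  0.002] n turn rows 0.0
```

Call:
{"name": "carry_out", "arguments": {"increments": [[[-0.001,0,0.006],[0.001,-0.003,0],0],[[0,0,0.001],[0,0,0],0],[[0,0.004,0],[0,0,0],0],[[0,0.003,0],[0,0,0],0],[[0,0,0],[0,0,0],0],[[0,0,0],[0,0,0],0]], "newtons": 30}}

```text
time: 50.5
tool_pos: [604.8, -167.6, 84.4]
tcp_rot: [179.9, -0.1, -1.4]
ft_force: [-0.3, 0.2, -0.4]
finger_gap: 85.5
```

```bash
python3 - <<'E'
from meas import *
go([604,-168.9,82],-1.5)
E
```

```text
pose [ 604.8 -167.6   84.4] [ 1.799e+02 -1.000e-01 -1.400e+00] gap 85.5 F [-0.3  0.2 -0.4] t 50.5
shift(cur axes) mm [-0.8  1.3  2.4] shift(target axes) [-0.8  1.3  2.4] turn rad [ 0.001 -0.002  0.002] n turn rows 0.0
```

Now close: trigger side first, then both.

Call:
{"name": "carry_out", "arguments": {"increments": [[[0,0.001,0.002],[0,-0.001,0],0.05],[[0,0,0],[0,0,0],0.15],[[0,0,0],[0,0,0],0.25],[[0,0,0],[0,0,0],0.35],[[0,0,0],[0,0,0],0.42],[[0,0,0],[0,0,0],0.48],[[0,0,0],[0,0,0],0.52],[[0,0,0],[0,0,0],0.56],[[0,0,0],[0,0,0],0.6]]}}

```text
time: 51.4
tool_pos: [605.6, -169.4, 85.1]
tcp_rot: [179.8, -0.2, -1.3]
ft_force: [1.1, 1.1, 0.8]
finger_gap: 39.8
```

```bash
python3 - <<'E'
from meas import *
go([604,-168.9,82],-1.5)
s=Cam("scene"); cv2.imwrite("pics/s14.png",cv2.resize(s.im[200:360,200:400],None,fx=3.5,fy=3.5,interpolation=cv2.INTER_CUBIC))
E
```

```text
pose [ 605.6 -169.4   85.1] [179.8  -0.2  -1.3] gap 39.8 F [1.1 1.1 0.8] t 51.4
shift(cur axes) mm [-1.6 -0.4  3.1] shift(target axes) [-1.6 -0.4  3.1] turn rad [ 0.003 -0.003  0.003] n turn rows 0.0
```

View pics/s14.png

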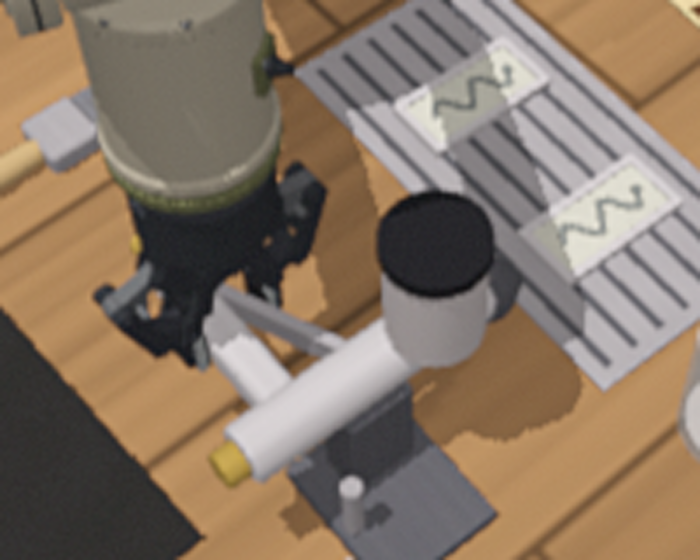

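The trigger is swung in towards the handle. Pressing it home and holding.

Call:
{"name": "carry_out", "arguments": {"increments": [[[0,0,0],[0,0,0],0.7],[[0,0,0],[0,0,0],0.75],[[0,0,0],[0,0,0],0.75],[[0,0,0],[0,0,0],0.75],[[0,0,0],[0,0,0],0.75],[[0,0,0],[0,0,0],0.75],[[0,0,0],[0,0,0],0.75],[[0,0,0],[0,0,0],0.75],[[0,0,0],[0,0,0],0.75],[[0,0,0],[0,0,0],0.75],[[0,0,0],[0,0,0],0.75],[[0,0,0],[0,0,0],0.75]], "newtons": 40}}

```text
time: 52.65
tool_pos: [605.6, -169.4, 85.1]
tcp_rot: [179.8, -0.2, -1.3]
ft_force: [-0.2, -0.4, 2.5]
finger_gap: 39.3
```

```bash
python3 - <<'E'
from meas import *
go([604,-168.9,82],-1.5)
s=Cam("scene"); cv2.imwrite("pics/s15.png",cv2.resize(s.im[200:360,200:400],None,fx=3.5,fy=3.5,interpolation=cv2.INTER_CUBIC))
E
```

```text
pose [ 605.6 -169.4   85.1] [179.8  -0.2  -1.3] gap 39.3 F [-0.2 -0.4  2.5] t 52.65
shift(cur axes) mm [-1.6 -0.5  3.1] shift(target axes) [-1.6 -0.5  3.1] turn rad [ 0.003 -0.003  0.004] n turn rows 0.0
```

View pics/s15.png

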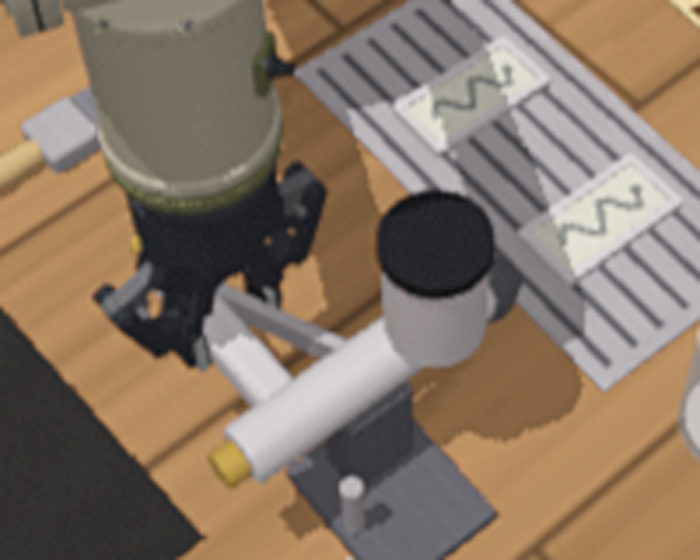

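Call:
{"name": "carry_out", "arguments": {"increments": [[[0,0,0],[0,0,0],0.8],[[0,0,0],[0,0,0],0.8],[[0,0,0],[0,0,0],0.8],[[0,0,0],[0,0,0],0.8],[[0,0,0],[0,0,0],0.8],[[0,0,0],[0,0,0],0.8],[[0,0,0],[0,0,0],0.8],[[0,0,0],[0,0,0],0.8]], "newtons": 60}}

```text
time: 53.5
tool_pos: [605.7, -169.7, 85.2]
tcp_rot: [179.8, -0.2, -1.3]
ft_force: [-1.3, -0.9, 1.6]
finger_gap: 38.8
```

The gap is 38.8 mm and doesn't change with more grip force, so the trigger is fully squeezed, and it has been held for more than 2 s. Letting go, recentring and rising.

Call:
{"name": "carry_out", "arguments": {"increments": [[[0,0,0],[0,0,0],0.4],[[0,0,0],[0,0,0],0.25],[[0,0,0],[0,0,0],0.1],[[0,-0.003,0],[0,0,0],0],[[0,-0.004,0],[0,0,0],0],[[0,-0.001,0],[0,0,0],0],[[0,0,0],[0,0,0],0],[[0,0,0],[0,0,0],0]], "newtons": 40}}

```text
time: 54.3
tool_pos: [603.4, -156.9, 81.8]
tcp_rot: [-179.9, 0.2, -1.2]
ft_force: [-1.0, 0.1, 0.9]
finger_gap: 85.5
```

```bash
python3 - <<'E'
from meas import *
go([604,-158.5,250],-1.5)
s=Cam("scene"); cv2.imwrite("pics/s16.png",cv2.resize(s.im[200:360,200:400],None,fx=3.5,fy=3.5,interpolation=cv2.INTER_CUBIC))
E
```

```text
pose [ 603.4 -156.9   81.8] [-179.9    0.2   -1.2] gap 85.5 F [-1.   0.1  0.9] t 54.3
shift(cur axes) mm [ 1.000e-01  1.300e+00 -1.682e+02] shift(target axes) [   0.7    1.6 -168.2] turn rad [-0.002  0.004  0.005] n turn rows 0.0
```

View pics/s16.png

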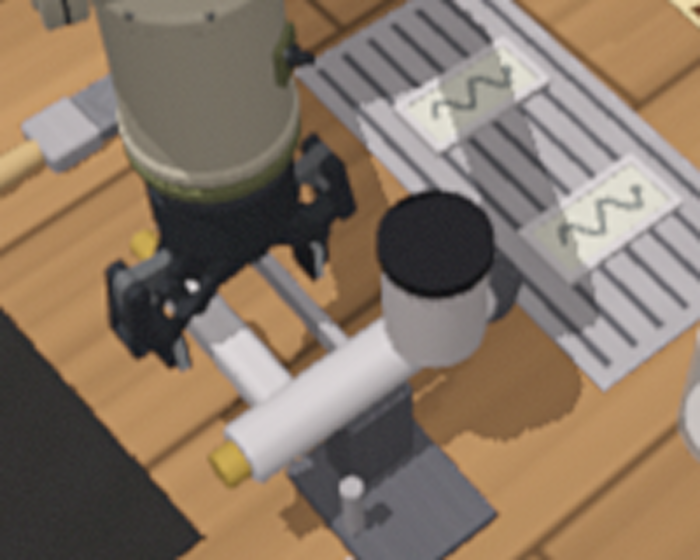

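The trigger has sprung back and the panels haven't moved. Rising, then turning back for the panels.

Call:
{"name": "carry_out", "arguments": {"increments": [[[0,0,-0.02],[0,0.002,0],0],[[0,0,-0.035],[0,0,0],0],[[0,0,-0.04],[0,0,0],0],[[0,0,-0.04],[0,0,0],0],[[0,0,-0.03],[0,0,0],0],[[0,0,0],[0,0,-0.1],0],[[0,0,0],[0,0,-0.14],0],[[0,0,0],[0,0,-0.14],0],[[0,0,0],[0,0,-0.14],0],[[0,0,0],[0,0,-0.14],0],[[0,0,0],[0,0,-0.14],0],[[0,0,0],[0,0,-0.14],0]]}}

```text
time: 55.55
tool_pos: [603.7, -159.7, 256.2]
tcp_rot: [179.9, -0.1, 54.4]
ft_force: [-0.4, -0.4, -0.5]
finger_gap: 85.5
```

Call:
{"name": "carry_out", "arguments": {"increments": [[[0,0,0],[0,0,-0.14],0],[[0,0,0],[0,0,-0.14],0],[[0,0,0],[0,0,-0.14],0],[[0,0,0],[0,0,-0.1],0],[[0,0,0],[0,0,0],0]]}}

```text
time: 56.05
tool_pos: [603.7, -160.8, 256.9]
tcp_rot: [179.8, 0.1, 85.6]
ft_force: [-0.7, -0.2, -0.4]
finger_gap: 85.4
```

```bash
python3 - <<'E'
from meas import *
go([522,90.5,200],87.9)
# rack slots
g=np.array([500.3,345]); a=np.radians(-4.5); ux=np.array([np.cos(a),np.sin(a)])
print("rack slots",g-60*ux,g+60*ux)
E
```

```text
pose [ 603.7 -160.8  256.9] [1.798e+02 1.000e-01 8.560e+01] gap 85.4 F [-0.7 -0.2 -0.4] t 56.05
shift(cur axes) mm [ 244.4 -100.9   56.3] shift(target axes) [248.2 -90.9  56.9] turn rad [ 0.003  0.001 -0.04 ] n turn rows 0.3
rack slots [440.48495998 349.70754574] [560.11504002 340.29245426]
```

Call:
{"name": "carry_out", "arguments": {"increments": [[[0.02,-0.008,0],[0.002,0,-0.03],0],[[0.035,-0.013,0],[0,0,0],0],[[0.04,-0.015,0],[0,0,0],0],[[0.04,-0.015,0],[0,0,0],0],[[0.04,-0.014,0],[0,0,0],0],[[0.03,-0.012,0.01],[0,0,0],0],[[0.015,-0.006,0.02],[0,0,0],0],[[0.005,0,0.03],[0,0,0],0],[[0,0,0.03],[0,0,0],0],[[0,0,0.02],[0,0,0],0],[[0,0,0],[0,0,0],0],[[0,0,0],[0,0,0],0]]}}

```text
time: 57.25
tool_pos: [533.6, 75.9, 146.4]
tcp_rot: [179.4, 0.0, 84.9]
ft_force: [-1.4, 0.3, -0.0]
finger_gap: 85.7
```

```bash
python3 - <<'E'
from meas import *
go([522,90.5,4.5],87.9)
s=Cam("scene"); t=Cam("top")
cv2.imwrite("pics/s17.png",np.hstack([cv2.resize(s.im[160:320,280:440],None,fx=2.4,fy=2.4,interpolation=cv2.INTER_CUBIC),cv2.resize(t.im[190:350,220:360],None,fx=2.4,fy=2.4,interpolation=cv2.INTER_CUBIC)]))
E
```

```text
pose [533.6  75.9 146.4] [179.4   0.   84.9] gap 85.7 F [-1.4  0.3 -0. ] t 57.25
shift(cur axes) mm [ 13.5 -14.3 141.7] shift(target axes) [ 14.1 -12.1 141.9] turn rad [ 0.01   0.001 -0.052] n turn rows 0.4
```

View pics/s17.png

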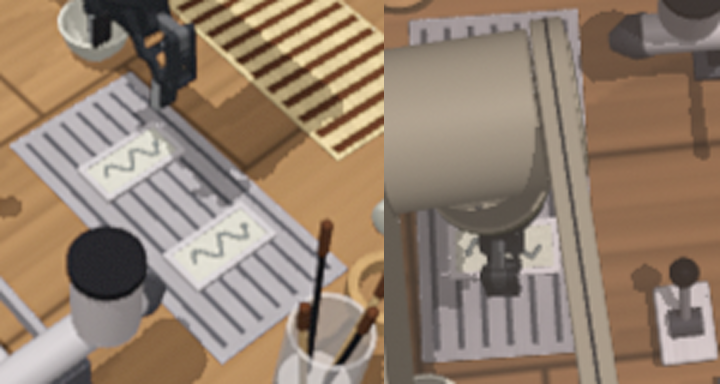

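The panels are where I left them. Descending on B.

Call:
{"name": "carry_out", "arguments": {"increments": [[[0.011,-0.01,0.01],[0.007,0.001,-0.04],0],[[0,0,0.02],[0,0,0],0],[[0,0,0.03],[0,0,0],0],[[0,0,0.02],[0,0,0],0],[[0,0,0.005],[0,0,0],0],[[0,0,0],[0,0,0],0],[[0,0,0],[0,0,0],0]]}}

```text
time: 58.05
tool_pos: [528.8, 91.8, 66.1]
tcp_rot: [179.2, -0.2, 87.8]
ft_force: [-0.6, -0.0, 1.2]
finger_gap: 85.7
```

```bash
python3 - <<'E'
from meas import *
go([522,90.5,4.5],87.9)
E
```

```text
pose [528.8  91.8  66.1] [179.2  -0.2  87.8] gap 85.7 F [-0.6 -0.   1.2] t 58.05
shift(cur axes) mm [-1.8 -7.6 61.5] shift(target axes) [-1.6 -6.7 61.6] turn rad [ 0.015 -0.003 -0.003] n turn rows 0.1
```

Call:
{"name": "carry_out", "arguments": {"increments": [[[-0.001,-0.005,0],[0.01,-0.002,-0.002],0],[[0,0,0],[0,0,0],0],[[0,0,0.012],[0,0,0],0],[[0,0,0.015],[0,0,0],0],[[0,0,0.01],[0,0,0],0],[[0,0,0.004],[0,0,0],0],[[0,0,0],[0,0,0],0],[[0,0,0],[0,0,0],0]]}}

```text
time: 58.85
tool_pos: [525.2, 91.1, 23.9]
tcp_rot: [179.6, -0.1, 87.9]
ft_force: [0.3, -0.4, -0.2]
finger_gap: 85.5
```

```bash
python3 - <<'E'
from meas import *
go([522,90.5,4.5],87.9)
E
```

```text
pose [525.2  91.1  23.9] [ 1.796e+02 -1.000e-01  8.790e+01] gap 85.5 F [ 0.3 -0.4 -0.2] t 58.85
shift(cur axes) mm [-0.8 -3.3 19.4] shift(target axes) [-0.8 -3.2 19.4] turn rad [ 0.008 -0.002 -0.   ] n turn rows 0.1
```

Call:
{"name": "carry_out", "arguments": {"increments": [[[0,-0.002,0.004],[0.005,-0.001,0],0],[[0,0,0.006],[0,0,0],0],[[0,0,0.004],[0,0,0],0],[[0,0,0],[0,0,0],0],[[0,0,0.001],[0,0,0],0],[[0,0,0],[0,0,0],0]]}}

```text
time: 59.45
tool_pos: [523.9, 91.3, 8.5]
tcp_rot: [179.8, -0.1, 87.9]
ft_force: [0.3, -0.4, -0.0]
finger_gap: 85.1
```

Call:
{"name": "carry_out", "arguments": {"increments": [[[0,-0.0015,0.004],[0.003,0,0],0],[[0,0,0],[0,0,0],0.1],[[0,0,0],[0,0,0],0.2],[[0,0,0],[0,0,0],0.3],[[0,0,0],[0,0,0],0.35],[[0,0,0],[0,0,0],0.4],[[0,0,0],[0,0,0],0.5],[[0,0,0],[0,0,0],0.6],[[0,0,0],[0,0,0],0.6],[[0,0,0],[0,0,0],0.6],[[0,0,0],[0,0,0],0.6]]}}

```text
time: 60.55
tool_pos: [523.1, 91.5, 5.2]
tcp_rot: [179.9, -0.1, 87.9]
ft_force: [-0.8, 0.2, 1.5]
finger_gap: 48.4
```

Call:
{"name": "carry_out", "arguments": {"increments": [[[0,0,-0.003],[0,0,0],0.6],[[0,0,-0.006],[0,0,0],0.6],[[0,0,-0.01],[0,0,0],0.6],[[0,0,-0.02],[0,0,0],0.6],[[0,0,-0.03],[0,0,0],0.6],[[0,0,-0.03],[0,0,0],0.6],[[0,0,-0.01],[0,0,0],0.6],[[0,0,0],[0,0,0],0.6],[[0,0,0],[0,0,0],0.6]]}}

```text
time: 61.45
tool_pos: [522.0, 91.3, 120.2]
tcp_rot: [179.9, -0.1, 87.9]
ft_force: [0.3, -0.6, -1.7]
finger_gap: 48.1
```

```bash
python3 - <<'E'
from meas import *
go([441,349.5,120],85.5)
E
```

```text
pose [522.   91.3 120.2] [ 1.799e+02 -1.000e-01  8.790e+01] gap 48.1 F [ 0.3 -0.6 -1.7] t 61.45
shift(cur axes) mm [255.1 -90.4   0.3] shift(target axes) [ 2.511e+02 -1.010e+02  2.000e-01] turn rad [ 0.001 -0.001  0.042] n turn rows 0.3
```

Call:
{"name": "carry_out", "arguments": {"increments": [[[0.015,-0.006,0],[0,0,0.03],0.6],[[0.03,-0.012,0],[0,0,0],0.6],[[0.04,-0.016,0],[0,0,0],0.6],[[0.04,-0.016,0],[0,0,0],0.6],[[0.04,-0.016,0],[0,0,0],0.6],[[0.035,-0.014,0],[0,0,0],0.6],[[0.02,-0.008,0],[0,0,0],0.6],[[0.01,-0.004,0],[0,0,0],0.6],[[0,0,0],[0,0,0],0.6],[[0,0,0],[0,0,0],0.6]]}}

```text
time: 62.45
tool_pos: [434.4, 329.7, 102.5]
tcp_rot: [-178.9, 0.6, 85.9]
ft_force: [0.8, -0.1, -1.3]
finger_gap: 48.2
```

```bash
python3 - <<'E'
from meas import *
go([441,349.5,5.2],85.5)
E
```

```text
pose [434.4 329.7 102.5] [-178.9    0.6   85.9] gap 48.2 F [ 0.8 -0.1 -1.3] t 62.45
shift(cur axes) mm [21.3  7.  96.9] shift(target axes) [20.3  5.  97.3] turn rad [-0.019  0.011  0.007] n turn rows 0.2
```

Call:
{"name": "carry_out", "arguments": {"increments": [[[0.016,0.004,0],[-0.012,0.008,0.005],0.6],[[0,0,0],[0,0,0],0.6],[[0,0,0.015],[0,0,0],0.6],[[0,0,0.015],[0,0,0],0.6],[[0,0,0.01],[0,0,0],0.6],[[0,0,0],[0,0,0],0.6],[[0,0,0],[0,0,0],0.6]]}}

```text
time: 63.15
tool_pos: [440.9, 341.6, 56.4]
tcp_rot: [-179.5, 0.3, 85.3]
ft_force: [0.1, -0.7, -0.1]
finger_gap: 47.7
```

```bash
python3 - <<'E'
from meas import *
go([441,349.5,5.2],85.5)
E
```

```text
pose [440.9 341.6  56.4] [-179.5    0.3   85.3] gap 47.7 F [ 0.1 -0.7 -0.1] t 63.15
shift(cur axes) mm [ 8.2 -0.1 51.2] shift(target axes) [ 7.9 -0.5 51.2] turn rad [-0.008  0.005 -0.004] n turn rows 0.1
```

Call:
{"name": "carry_out", "arguments": {"increments": [[[0.006,0,0],[-0.005,0.003,-0.003],0.6],[[0,0,0],[0,0,0],0.6],[[0,0,0.008],[0,0,0],0.6],[[0,0,0.012],[0,0,0],0.6],[[0,0,0.008],[0,0,0],0.6],[[0,0,0.003],[0,0,0],0.6],[[0,0,0],[0,0,0],0.6],[[0,0,0],[0,0,0],0.6]]}}

```text
time: 63.95
tool_pos: [441.5, 348.3, 23.1]
tcp_rot: [-179.9, 0.1, 85.5]
ft_force: [0.1, 0.2, -0.7]
finger_gap: 47.9
```

```bash
python3 - <<'E'
from meas import *
go([441,349.5,5.2],85.5)
E
```

```text
pose [441.5 348.3  23.1] [-1.799e+02  1.000e-01  8.550e+01] gap 47.9 F [ 0.1  0.2 -0.7] t 63.95
shift(cur axes) mm [ 1.2 -0.6 17.9] shift(target axes) [ 1.1 -0.6 17.9] turn rad [-0.002  0.002 -0.001] n turn rows 0.0
```

Call:
{"name": "carry_out", "arguments": {"increments": [[[0.001,0,0.004],[-0.001,0.001,0],0.6],[[0,0,0.005],[0,0,0],0.6],[[0,0,0.003],[0,0,0],0.6],[[0,0,0],[0,0,0],0.6],[[0,0,0.002],[0,0,0],0.6],[[0,0,0],[0,0,0],0.6],[[0,0,0],[0,0,0],0.6]]}}

```text
time: 64.65
tool_pos: [442.3, 349.8, 8.8]
tcp_rot: [180.0, -0.0, 85.5]
ft_force: [-0.0, -0.1, -0.5]
finger_gap: 48.5
```

Call:
{"name": "carry_out", "arguments": {"increments": [[[0,0,0.0015],[0,0,0],0.6],[[0,0,0],[0,0,0],0.6],[[0,0,0.001],[0,0,0],0.6],[[0,0,0],[0,0,0],0.6],[[0,0,0.0007],[0,0,0],0.6],[[0,0,0],[0,0,0],0.6]]}}

```text
time: 65.25
tool_pos: [442.5, 349.9, 5.7]
tcp_rot: [179.9, -0.1, 85.5]
ft_force: [-0.6, -0.2, -0.0]
finger_gap: 47.8
```

Call:
{"name": "carry_out", "arguments": {"increments": [[[0,0,0.0006],[0,0,0],0.6],[[0,0,0],[0,0,0],0.6],[[0,0,0],[0,0,0],0.42],[[0,0,0],[0,0,0],0.4],[[0,0,0],[0,0,0],0.38],[[0,0,0],[0,0,0],0.34],[[0,0,0],[0,0,0],0.28],[[0,0,0],[0,0,0],0.2],[[0,0,0],[0,0,0],0.1],[[0,0,0],[0,0,0],0.1],[[0,0,-0.01],[0,0,0],0.1],[[0,0,-0.03],[0,0,0],0.1]]}}

```text
time: 66.45
tool_pos: [439.5, 347.9, 42.3]
tcp_rot: [-179.7, 0.2, 85.5]
ft_force: [0.1, 1.0, -0.2]
finger_gap: 77.0
```

Call:
{"name": "carry_out", "arguments": {"increments": [[[0,0,-0.035],[0,0,0],0],[[0,0,-0.035],[0,0,0],0],[[0,0,-0.02],[0,0,0],0],[[0,0,0],[0,0,0],0]]}}

```text
time: 66.85
tool_pos: [441.8, 349.5, 142.7]
tcp_rot: [180.0, -0.0, 85.5]
ft_force: [1.2, 0.2, 0.6]
finger_gap: 85.6
```

```bash
python3 - <<'E'
from meas import *
go([652.6,87.3,130],87.9)
s=Cam("scene","s18.png"); t=Cam("top","t18.png")
panels(t,(225,190,315,345),175);panels(s,(280,185,430,310),200)
E
```

```text
pose [441.8 349.5 142.7] [180.   -0.   85.5] gap 85.6 F [1.2 0.2 0.6] t 66.85
shift(cur axes) mm [-244.7  230.9   12.6] shift(target axes) [-254.3  220.3   12.7] turn rad [ 0.    -0.    -0.043] n turn rows 0.3
panel [652.6  87.   99.9  50.5  88.1] 918.5
panel [652.4  87.7  98.3  49.7  88.3] 738.0
panel [ 632.2 -107.6   63.8   24.9   87.9] 201.5
```

View pics/s18.png

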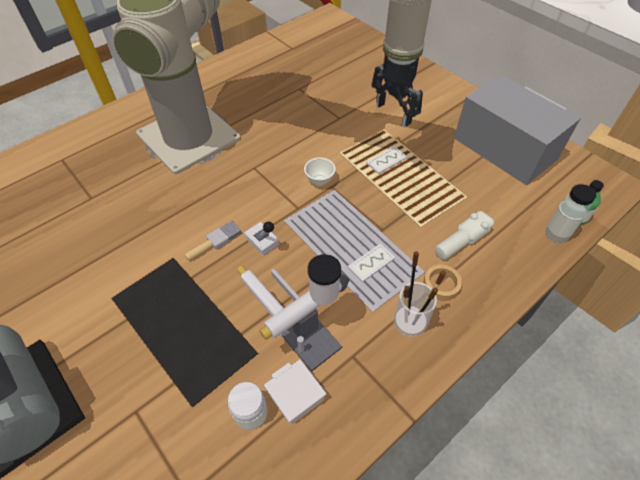

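View pics/t18.png

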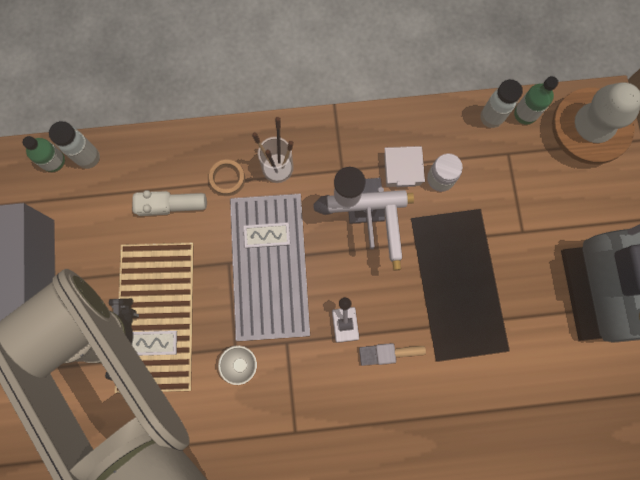

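B lies on the rack (scene (385,160)). A is still at (652.5, 87.3). Fetching A.

Call:
{"name": "carry_out", "arguments": {"increments": [[[-0.015,0.013,0],[0,0,-0.03],0],[[-0.03,0.026,0],[0,0,0],0],[[-0.035,0.03,0],[0,0,0],0],[[-0.035,0.03,0],[0,0,0],0],[[-0.035,0.03,0],[0,0,0],0],[[-0.035,0.03,0],[0,0,0],0],[[-0.03,0.026,0],[0,0,0],0],[[-0.02,0.018,0],[0,0,0],0],[[0,0,0],[0,0,0],0],[[0,0,0],[0,0,0],0]]}}

```text
time: 67.95
tool_pos: [626.5, 92.2, 116.6]
tcp_rot: [-178.2, 0.5, 87.4]
ft_force: [0.7, 0.8, -0.6]
finger_gap: 85.3
```

```bash
python3 - <<'E'
from meas import *
go([652.5,87.3,4.5],88)
E
```

```text
pose [626.5  92.2 116.6] [-178.2    0.5   87.4] gap 85.3 F [ 0.7  0.8 -0.6] t 67.95
shift(cur axes) mm [ -2.7  29.8 111.2] shift(target axes) [ -4.   26.2 112.1] turn rad [-0.032  0.009 -0.01 ] n turn rows 0.2
```

Call:
{"name": "carry_out", "arguments": {"increments": [[[-0.003,0.021,0],[-0.02,0.006,-0.007],0],[[0,0,0],[0,0,0],0],[[0,0,0.02],[0,0,0],0],[[0,0,0.02],[0,0,0],0],[[0,0,0.01],[0,0,0],0],[[0,0,0],[0,0,0],0],[[0,0,0],[0,0,0],0]]}}

```text
time: 68.65
tool_pos: [638.6, 95.2, 59.8]
tcp_rot: [-178.7, 0.1, 88.2]
ft_force: [1.0, 0.2, 0.7]
finger_gap: 85.5
```

```bash
python3 - <<'E'
from meas import *
go([652.5,87.3,4.5],88)
E
```

```text
pose [638.6  95.2  59.8] [-1.787e+02  1.000e-01  8.820e+01] gap 85.5 F [1.  0.2 0.7] t 68.65
shift(cur axes) mm [-7.3 15.5 54.9] shift(target axes) [-7.4 14.2 55.3] turn rad [-0.023  0.002  0.003] n turn rows 0.2
```

Call:
{"name": "carry_out", "arguments": {"increments": [[[-0.006,0.012,0],[-0.016,0.001,0.002],0],[[0,0,0],[0,0,0],0],[[0,0,0],[0,0,0],0],[[0,0,0],[0,0,0],0]]}}

```text
time: 69.05
tool_pos: [653.3, 88.7, 62.9]
tcp_rot: [-179.9, 0.0, 88.1]
ft_force: [0.1, 0.9, 0.2]
finger_gap: 85.2
```

```bash
python3 - <<'E'
from meas import *
go([652.5,87.3,4.5],88)
E
```

```text
pose [653.3  88.7  62.9] [-179.9    0.    88.1] gap 85.2 F [0.1 0.9 0.2] t 69.05
shift(cur axes) mm [-1.3 -0.6 58.4] shift(target axes) [-1.4 -0.7 58.4] turn rad [-0.001  0.001  0.002] n turn rows 0.0
```

Call:
{"name": "carry_out", "arguments": {"increments": [[[-0.001,-0.0005,0.008],[0,0,0.001],0],[[0,0,0.015],[0,0,0],0],[[0,0,0.012],[0,0,0],0],[[0,0,0.006],[0,0,0],0],[[0,0,0.002],[0,0,0],0],[[0,0,0],[0,0,0],0],[[0,0,0],[0,0,0],0]]}}

```text
time: 69.75
tool_pos: [651.3, 87.4, 14.4]
tcp_rot: [-179.8, 0.1, 88.0]
ft_force: [-0.4, -0.1, 0.3]
finger_gap: 85.5
```

```bash
python3 - <<'E'
from meas import *
go([652.5,87.3,4.5],88)
E
```

```text
pose [651.3  87.4  14.4] [-1.798e+02  1.000e-01  8.800e+01] gap 85.5 F [-0.4 -0.1  0.3] t 69.75
shift(cur axes) mm [-0.   1.2  9.9] shift(target axes) [-0.   1.2  9.9] turn rad [-0.004  0.001  0.   ] n turn rows 0.0
```

Call:
{"name": "carry_out", "arguments": {"increments": [[[0,0.0005,0.003],[-0.003,0.001,0],0],[[0,0,0.003],[0,0,0],0],[[0,0,0],[0,0,0],0],[[0,0,0.0015],[0,0,0],0],[[0,0,0],[0,0,0],0]]}}

```text
time: 70.25
tool_pos: [653.1, 87.5, 7.9]
tcp_rot: [179.9, -0.0, 88.0]
ft_force: [0.9, -0.6, -0.3]
finger_gap: 85.6
```

Call:
{"name": "carry_out", "arguments": {"increments": [[[0,0,0.0033],[0,0,0],0],[[0,0,0],[0,0,0],0.1],[[0,0,0],[0,0,0],0.2],[[0,0,0],[0,0,0],0.3],[[0,0,0],[0,0,0],0.35],[[0,0,0],[0,0,0],0.4],[[0,0,0],[0,0,0],0.5],[[0,0,0],[0,0,0],0.6],[[0,0,0],[0,0,0],0.6],[[0,0,0],[0,0,0],0.6],[[0,0,0],[0,0,0],0.6]]}}

```text
time: 71.35
tool_pos: [653.6, 87.5, 5.1]
tcp_rot: [179.8, -0.0, 88.0]
ft_force: [0.1, -0.3, 0.7]
finger_gap: 48.2
```

Call:
{"name": "carry_out", "arguments": {"increments": [[[0,0,-0.003],[0,0,0],0.6],[[0,0,-0.006],[0,0,0],0.6],[[0,0,-0.01],[0,0,0],0.6],[[0,0,-0.02],[0,0,0],0.6],[[0,0,-0.03],[0,0,0],0.6],[[0,0,-0.03],[0,0,0],0.6],[[0,0,-0.01],[0,0,0],0.6],[[0,0,0],[0,0,0],0.6],[[0,0,0],[0,0,0],0.6]]}}

```text
time: 72.25
tool_pos: [652.5, 87.5, 120.1]
tcp_rot: [179.9, -0.0, 88.0]
ft_force: [-0.3, -0.6, -0.6]
finger_gap: 48.0
```

```bash
python3 - <<'E'
from meas import *
go([560,340,120],85.5)
s=Cam("scene","s19.png"); 
E
```

```text
pose [652.5  87.5 120.1] [179.9  -0.   88. ] gap 48.0 F [-0.3 -0.6 -0.6] t 72.25
shift(cur axes) mm [ 249.2 -101.2   -0. ] shift(target axes) [ 2.445e+02 -1.121e+02  1.000e-01] turn rad [ 0.002 -0.     0.044] n turn rows 0.3
```

View pics/s19.png

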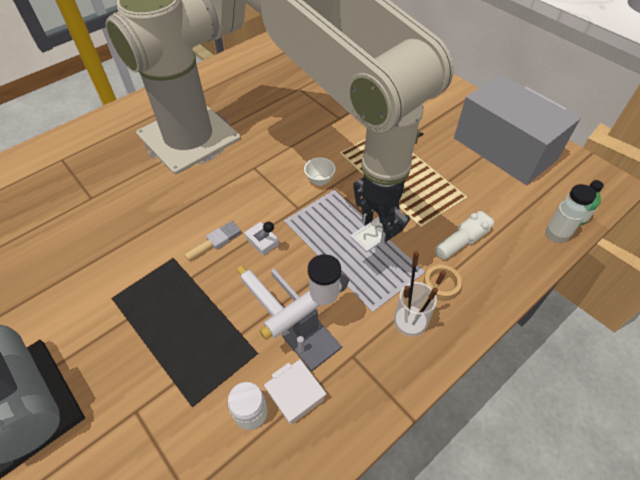

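A is held level at (378,235). Carrying it to the rack.

Call:
{"name": "carry_out", "arguments": {"increments": [[[0.015,-0.007,0],[0,0,0.03],0.6],[[0.03,-0.013,0],[0,0,0],0.6],[[0.038,-0.017,0],[0,0,0],0.6],[[0.038,-0.017,0],[0,0,0],0.6],[[0.038,-0.017,0],[0,0,0],0.6],[[0.035,-0.016,0],[0,0,0],0.6],[[0.02,-0.01,0],[0,0,0],0.6],[[0.01,-0.005,0],[0,0,0],0.6],[[0,0,0],[0,0,0],0.6],[[0,0,0],[0,0,0],0.6]]}}

```text
time: 73.3
tool_pos: [552.8, 320.2, 99.7]
tcp_rot: [-178.7, 0.6, 86.0]
ft_force: [-0.1, -0.2, -0.6]
finger_gap: 48.1
```

```bash
python3 - <<'E'
from meas import *
go([560,340,5.1],85.5)
E
```

```text
pose [552.8 320.2  99.7] [-178.7    0.6   86. ] gap 48.1 F [-0.1 -0.2 -0.6] t 73.3
shift(cur axes) mm [21.3  8.  94.2] shift(target axes) [20.4  5.6 94.6] turn rad [-0.023  0.011  0.009] n turn rows 0.2
```

Call:
{"name": "carry_out", "arguments": {"increments": [[[0.016,0.005,0],[-0.015,0.008,0.006],0.6],[[0,0,0],[0,0,0],0.6],[[0,0,0],[0,0,0],0.6],[[0,0,0],[0,0,0],0.6]]}}

```text
time: 73.7
tool_pos: [561.5, 333.4, 98.8]
tcp_rot: [-179.6, 0.2, 85.4]
ft_force: [0.4, -0.3, -1.0]
finger_gap: 48.3
```

```bash
python3 - <<'E'
from meas import *
go([560,340,5.1],85.5)
E
```

```text
pose [561.5 333.4  98.8] [-179.6    0.2   85.4] gap 48.3 F [ 0.4 -0.3 -1. ] t 73.7
shift(cur axes) mm [ 6.8 -1.4 93.6] shift(target axes) [ 6.5 -2.  93.7] turn rad [-0.006  0.003 -0.002] n turn rows 0.0
```

Call:
{"name": "carry_out", "arguments": {"increments": [[[0.005,-0.001,0],[-0.004,0.002,-0.001],0.6],[[0,0,0.01],[0,0,0],0.6],[[0,0,0.02],[0,0,0],0.6],[[0,0,0.02],[0,0,0],0.6],[[0,0,0.012],[0,0,0],0.6],[[0,0,0.004],[0,0,0],0.6],[[0,0,0],[0,0,0],0.6],[[0,0,0],[0,0,0],0.6]]}}

```text
time: 74.5
tool_pos: [561.5, 338.1, 29.8]
tcp_rot: [-180.0, 0.0, 85.4]
ft_force: [-0.1, -0.5, 0.2]
finger_gap: 48.3
```

```bash
python3 - <<'E'
from meas import *
go([560,340,5.1],85.5)
E
```

```text
pose [561.5 338.1  29.8] [-180.     0.    85.4] gap 48.3 F [-0.1 -0.5  0.2] t 74.5
shift(cur axes) mm [ 1.8 -1.7 24.7] shift(target axes) [ 1.8 -1.7 24.7] turn rad [-0.001  0.    -0.002] n turn rows 0.0
```

Call:
{"name": "carry_out", "arguments": {"increments": [[[0.001,-0.001,0.005],[0,0,0],0.6],[[0,0,0.006],[0,0,0],0.6],[[0,0,0.005],[0,0,0],0.6],[[0,0,0.001],[0,0,0],0.6],[[0,0,0],[0,0,0],0.6],[[0,0,0.002],[0,0,0],0.6],[[0,0,0],[0,0,0],0.6],[[0,0,0],[0,0,0],0.6]]}}

```text
time: 75.3
tool_pos: [562.5, 340.2, 12.2]
tcp_rot: [179.8, -0.1, 85.4]
ft_force: [-0.9, 0.5, -0.1]
finger_gap: 48.2
```

Call:
{"name": "carry_out", "arguments": {"increments": [[[0,0,0.003],[0.002,-0.001,0],0.6],[[0,0,0],[0,0,0],0.6],[[0,0,0.002],[0,0,0],0.6],[[0,0,0],[0,0,0],0.6],[[0,0,0.001],[0,0,0],0.6],[[0,0,0],[0,0,0],0.6],[[0,0,0],[0,0,0],0.6]]}}

```text
time: 76.0
tool_pos: [562.7, 340.3, 5.8]
tcp_rot: [179.9, -0.1, 85.4]
ft_force: [0.1, -0.1, -1.4]
finger_gap: 47.9
```

Call:
{"name": "carry_out", "arguments": {"increments": [[[0,0,0.0007],[0,0,0],0.6],[[0,0,0],[0,0,0],0.6],[[0,0,0.0002],[0,0,0],0.6],[[0,0,0],[0,0,0],0.6]]}}

```text
time: 76.4
tool_pos: [562.9, 340.4, 5.2]
tcp_rot: [179.9, -0.1, 85.4]
ft_force: [0.5, -0.7, -1.1]
finger_gap: 48.3
```

Call:
{"name": "carry_out", "arguments": {"increments": [[[0,0,0.0003],[0,0,0],0.6],[[0,0,0],[0,0,0],0.42],[[0,0,0],[0,0,0],0.4],[[0,0,0],[0,0,0],0.38],[[0,0,0],[0,0,0],0.34],[[0,0,0],[0,0,0],0.28],[[0,0,0],[0,0,0],0.2],[[0,0,0],[0,0,0],0.1],[[0,0,0],[0,0,0],0.1],[[0,0,-0.01],[0,0,0],0.1],[[0,0,-0.03],[0,0,0],0.1],[[0,0,-0.04],[0,0,0],0]]}}

```text
time: 77.6
tool_pos: [558.0, 337.9, 80.3]
tcp_rot: [-179.5, 0.3, 85.4]
ft_force: [0.6, 1.1, 0.3]
finger_gap: 85.1
```

Call:
{"name": "carry_out", "arguments": {"increments": [[[0,0,-0.035],[0,0,0.1],0],[[0,0,-0.035],[0,0,0.14],0],[[0,0,-0.035],[0,0,0.14],0],[[0,0,-0.01],[0,0,0.14],0],[[0,0,0],[0,0,0.14],0],[[0,0,0],[0,0,0.14],0],[[0,0,0],[0,0,0.14],0],[[0,0,0],[0,0,0.14],0],[[0,0,0],[0,0,0.14],0],[[0,0,0],[0,0,0.14],0],[[0,0,0],[0,0,0.1],0],[[0,0,0],[0,0,0],0]]}}

```text
time: 78.8
tool_pos: [563.1, 340.6, 223.0]
tcp_rot: [-179.6, -0.7, -1.7]
ft_force: [-0.9, 1.0, -0.5]
finger_gap: 85.2
```

```bash
python3 - <<'E'
from meas import *
go([480,-63,200],0)
s=Cam("scene","s20.png"); 
E
```

```text
pose [563.1 340.6 223. ] [-179.6   -0.7   -1.7] gap 85.2 F [-0.9  1.  -0.5] t 78.8
shift(cur axes) mm [-71.3 406.   19.4] shift(target axes) [-83.1 403.6  23. ] turn rad [-0.007 -0.012 -0.03 ] n turn rows 0.2
```

View pics/s20.png

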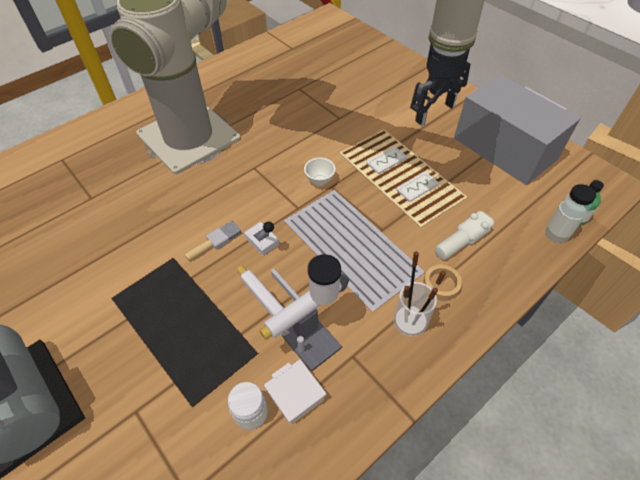

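Both panels lie on the rack (385,160), (418,187). The lever ball is at (268,227), so I'm going to the lever.

Call:
{"name": "carry_out", "arguments": {"increments": [[[-0.006,0.02,0],[-0.004,-0.008,-0.02],0],[[-0.008,0.038,0],[0,0,0],0],[[-0.009,0.043,0],[0,0,0],0],[[-0.009,0.043,0],[0,0,0],0],[[-0.009,0.043,0],[0,0,0],0],[[-0.009,0.043,0],[0,0,0],0],[[-0.009,0.043,0],[0,0,0],0],[[-0.009,0.043,0],[0,0,0],0],[[-0.008,0.035,0],[0,0,0],0],[[-0.005,0.02,0],[0,0,0],0],[[0,0,0],[0,0,0],0],[[0,0,0],[0,0,0],0]]}}

```text
time: 80.05
tool_pos: [482.7, -43.5, 226.0]
tcp_rot: [-179.9, -0.7, 2.2]
ft_force: [-0.1, -0.7, 0.3]
finger_gap: 85.0
```

```bash
python3 - <<'E'
from meas import *
go([481,-63,73],0)
E
```

```text
pose [482.7 -43.5 226. ] [-179.9   -0.7    2.2] gap 85.0 F [-0.1 -0.7  0.3] t 80.05
shift(cur axes) mm [ -4.4  19.7 152.9] shift(target axes) [ -1.7  19.5 153. ] turn rad [-0.002 -0.012  0.039] n turn rows 0.3
```

Call:
{"name": "carry_out", "arguments": {"increments": [[[-0.001,0.015,0],[-0.001,-0.008,0.027],0],[[0,0,0],[0,0,0],0],[[0,0,0.015],[0,0,0],0],[[0,0,0.025],[0,0,0],0],[[0,0,0.03],[0,0,0],0],[[0,0,0.02],[0,0,0],0],[[0,0,0.005],[0,0,0],0],[[0,0,0],[0,0,0],0],[[0,0,0],[0,0,0],0]]}}

```text
time: 80.95
tool_pos: [483.0, -54.4, 124.0]
tcp_rot: [-179.8, -0.1, 1.2]
ft_force: [0.5, 0.1, 0.3]
finger_gap: 85.6
```

```bash
python3 - <<'E'
from meas import *
go([481,-63,73],0)
E
```

```text
pose [483.  -54.4 124. ] [-1.798e+02 -1.000e-01  1.200e+00] gap 85.6 F [0.5 0.1 0.3] t 80.95
shift(cur axes) mm [-2.3  8.7 50.9] shift(target axes) [-2.   8.6 51. ] turn rad [-0.003 -0.002  0.021] n turn rows 0.1
```

Call:
{"name": "carry_out", "arguments": {"increments": [[[-0.002,0.007,0],[-0.002,-0.001,0.015],0],[[0,0,0],[0,0,0],0],[[0,0,0.012],[0,0,0],0],[[0,0,0.014],[0,0,0],0],[[0,0,0.01],[0,0,0],0],[[0,0,0.003],[0,0,0],0],[[0,0,0],[0,0,0],0],[[0,0,0],[0,0,0],0]]}}

```text
time: 81.75
tool_pos: [483.0, -62.5, 84.1]
tcp_rot: [180.0, -0.3, 0.3]
ft_force: [0.2, 0.1, 0.1]
finger_gap: 85.3
```

```bash
python3 - <<'E'
from meas import *
go([481,-63,73],0)
E
```

```text
pose [483.  -62.5  84.1] [180.   -0.3   0.3] gap 85.3 F [0.2 0.1 0.1] t 81.75
shift(cur axes) mm [-2.   0.5 11.1] shift(target axes) [-2.   0.5 11.1] turn rad [ 0.001 -0.005  0.005] n turn rows 0.0
```

Call:
{"name": "carry_out", "arguments": {"increments": [[[-0.001,0,0.004],[0,-0.003,0.003],0],[[0,0,0.003],[0,0,0],0],[[0,0,0.001],[0,0,0],0],[[0,0,0],[0,0,0],0.2],[[0,0,0],[0,0,0],0.4],[[0,0,0],[0,0,0],0.55],[[0,0,0],[0,0,0],0.65],[[0,0,0],[0,0,0],0.72],[[0,0,0],[0,0,0],0.75],[[0,0,0],[0,0,0],0.75],[[0,0,0],[0,0,0],0.75],[[0,0,0],[0,0,0],0.75]], "newtons": 20}}

```text
time: 82.95
tool_pos: [483.0, -62.8, 76.9]
tcp_rot: [179.9, -0.3, 0.1]
ft_force: [-0.7, -0.1, -0.1]
finger_gap: 24.5
```

The ball is gripped (gap 24.5). Swinging it back towards −x.

Call:
{"name": "carry_out", "arguments": {"increments": [[[-0.009,0,-0.004],[0,0,0],0.75],[[-0.0095,0,-0.003],[0,0,0],0.75],[[-0.01,0,-0.002],[0,0,0],0.75],[[-0.01,0,-0.001],[0,0,0],0.75],[[-0.01,0,0.001],[0,0,0],0.75],[[-0.01,0,0.002],[0,0,0],0.75],[[-0.006,0,0.002],[0,0,0],0.75],[[0,0,0],[0,0,0],0.75],[[0,0,0],[0,0,0],0.75]]}}

```text
time: 83.85
tool_pos: [419.1, -63.5, 83.6]
tcp_rot: [179.8, -0.8, 0.1]
ft_force: [1.2, 0.1, 2.8]
finger_gap: 24.3
```

```bash
python3 - <<'E'
from meas import *
go([402.8,-63.8,74],0)
E
```

```text
pose [419.1 -63.5  83.6] [ 1.798e+02 -8.000e-01  1.000e-01] gap 24.3 F [1.2 0.1 2.8] t 83.85
shift(cur axes) mm [-16.5   0.3   9.4] shift(target axes) [-16.3   0.3   9.6] turn rad [ 0.003 -0.013  0.001] n turn rows 0.1
```

Call:
{"name": "carry_out", "arguments": {"increments": [[[-0.005,0,0.003],[0,-0.006,0],0.75],[[-0.005,0,0.002],[0,0,0],0.75],[[-0.004,0,0.002],[0,0,0],0.75],[[-0.002,0,0.001],[0,0,0],0.75],[[0,0,0],[0,0,0],0.75],[[0,0,0],[0,0,0],0.75]]}}

```text
time: 84.45
tool_pos: [403.0, -63.7, 75.6]
tcp_rot: [179.8, -0.4, 0.1]
ft_force: [-0.9, 0.3, 4.8]
finger_gap: 24.3
```

Call:
{"name": "carry_out", "arguments": {"increments": [[[-0.003,0,0.001],[0,0,0],0.75],[[-0.003,0,0.001],[0,0,0],0.75],[[-0.002,0,0],[0,0,0],0.75]]}}

```text
time: 84.75
tool_pos: [402.1, -63.7, 75.7]
tcp_rot: [179.8, -1.4, 0.1]
ft_force: [13.9, -0.6, -14.9]
finger_gap: 24.4
```

The wrist reads +13.9 N against the off stop. Releasing.

Call:
{"name": "carry_out", "arguments": {"increments": [[[0.001,0,0],[0,0,0],0.75],[[0,0,0],[0,0,0],0.5],[[0,0,0],[0,0,0],0.3],[[0,0,0],[0,0,0],0.2],[[0,0,0],[0,0,0],0.1],[[0,0,-0.01],[0,0,0],0],[[0,0,-0.03],[0,0,0],0],[[0,0,-0.04],[0,0,0],0],[[0,0,-0.04],[0,0,0],0],[[0,0,-0.03],[0,0,0],0],[[0,0,0],[0,0,0],0],[[0,0,0],[0,0,0],0]]}}

```text
time: 85.95
tool_pos: [396.2, -62.4, 232.4]
tcp_rot: [179.9, -1.1, 0.1]
ft_force: [0.2, 0.1, -1.4]
finger_gap: 85.7
```

```bash
python3 - <<'E'
from meas import *
go([402.8,-63.8,200],0)
s=Cam("scene","s21.png"); t=Cam("top","t21.png")
E
```

```text
pose [396.2 -62.4 232.4] [ 1.799e+02 -1.100e+00  1.000e-01] gap 85.7 F [ 0.2  0.1 -1.4] t 85.95
shift(cur axes) mm [ 6.   1.4 32.5] shift(target axes) [ 6.6  1.4 32.4] turn rad [ 0.002 -0.019  0.001] n turn rows 0.1
```

View pics/s21.png

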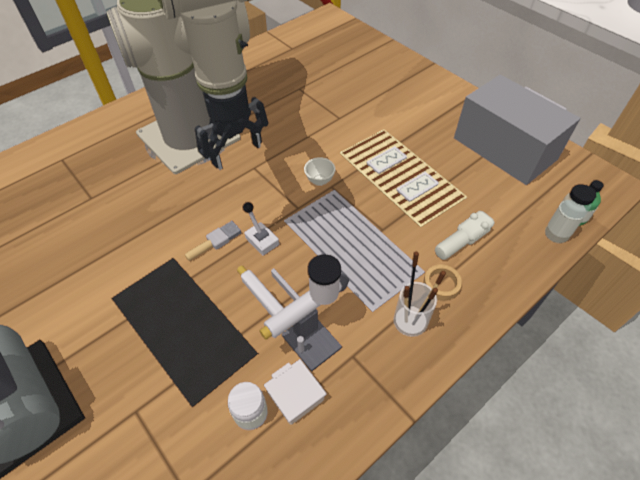

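View pics/t21.png

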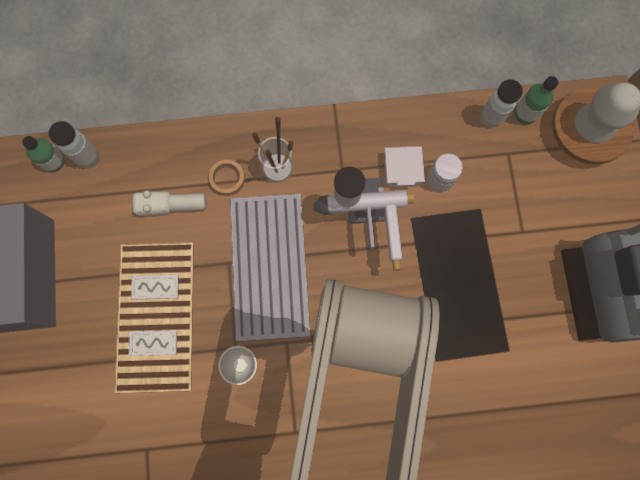

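The lever is back at its starting place (ball (248,207)). Both panels lie flat and apart on the rack, at (155,287) and (153,343) in the top view, and the other things haven't moved. Comparing with the first picture, then handing in.

```bash
python3 - <<'E'
from meas import *
a=cv2.imread("pics/scene0.png"); s=Cam("scene")
H,S,V=cv2.split(cv2.cvtColor(s.im,cv2.COLOR_BGR2HSV))
for n,(x0,y0,x1,y1) in dict(bowl=(302,155,338,190),cast=(432,208,498,262),tape=(422,260,465,300),brushes=(392,250,440,336),tin=(225,380,270,430),case=(262,358,330,422),brush=(183,218,240,262),ball=(240,198,258,216),gun=(235,255,345,365)).items():
    print(n,np.abs(a[y0:y1,x0:x1].astype(int)-s.im[y0:y1,x0:x1]).mean().round(2))
for c in big(((S<45)&(V>140)).astype(np.uint8)*255,(340,130,465,225)): print(rect(s.ray(c,11)))
print(r.sense()["time"], r.sense()["ft_force"].round(1)); r.hand_in()
E
```

```text
bowl 16.96
cast 5.7
tape 5.26
brushes 5.5
tin 5.91
case 5.78
brush 5.58
ball 12.25
gun 6.66
[564.6 338.4 105.   53.7  85.5]
[444.8 347.7 105.   54.5  85.4]
86.1 [ 0.1  0.6 -0.1]
the job is handed in; nothing more can be done
```

I ran the whole job and handed it in at about 86 s; no verdict was reported. Only two of the three panels were on the mat.

- **Laying out:** I moved both panels by their edges onto the grate. After I turned the air on, one was found knocked about 33 mm aside. I picked it up and recentred it before spraying.
- **Air on:** I swung the lever over until it hit its stop.
- **Spraying:** I squeezed the trigger for about 2 s. The fingers closed to 39 mm and stayed within 1 mm as I raised the grip from 30 to 60 N. The trigger sprang back when I let go.
- **Drying and air off:** I moved both panels to the drying board and swung the lever back to its off stop.

**Last checks:** The panels measured (445, 348) and (565, 338) mm at about 85.5° yaw, lying flat and apart on the board. The lever ball was back at its starting place in the picture.

The other objects looked unmoved. I compared their regions with the first picture; most differed only by image noise. The bowl and ball regions differed more: for the bowl that looks like the arm's shadow, and I took the ball's difference to be the same. The finger gap read about 48 mm on the 50 mm panels throughout, which I took to be a steady reading offset.

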